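Clear the clamps off a transformer's inspection opening and put its cover on

ROBOT

A 6-joint arm with a two-finger parallel gripper is mounted at the origin on the work surface. World frame = base frame: x ahead of the robot, y to its left, z up, the work surface at z = 0. Lengths are in m, angles in rad, forces in N, time in s.
With the tool pointing down it reaches from about 0.35 to 0.775 m from the base axis. Payload 7.3 kg.
Tool frame: the origin (TCP) lies midway between the tips of the shut fingers; the grasp point (between the pads) lies 19 mm behind it (robot.grasp_offset is the z of the grasp point in the tool frame, in m); z points along the fingers, y is the direction in which the jaws open and shut (so a half turn about z gives the same grasp; the last joint's range is limited). The gripper opens to 92 mm and grips with 3 to 60 N. Pads are 19 mm wide; open, the fingers measure 130 mm over their backs; the gripper's body (75 mm by 190 mm) begins 47 mm behind the grasp point.
Start: joints at [1.085, 0.342, 1.524, -0, 1.275, -0.146], TCP at [0.175, 0.495, 0.227] pointing down, gripper open.
Joint ranges: [-2.53, 2.53], [-0.77, 2.02], [0.04, 2.7], [-1, 4.14], [0.28, 2.66], [-3.11, 3.11]. Speed limits (rad/s): [2.57, 2.57, 3.14, 3.14, 3.14, 3.14].

INTERFACE

Orientations are given as [roll, pitch, yaw] about the fixed x, y, z axes, in that order (R = Rz(yaw) Ry(pitch) Rx(roll)).
In Python, from cell import observe, imaging, workorder, robot gives the robot as it stands. The module is installed in compiled form; this text tells all that it offers.
- The arm moves only by the tool send_rows, never from a script. Its argument "series" is a list of rows, each a list of 7 numbers: the shift along the tool's x, y, z in m, then the turn, a rotation vector about the tool's x, y, z in rad, then the closure, from 0 (fully open) to 1 (shut). A call has 1 to 5 rows; each row shifts and turns the commanded pose from where the row before left it, along the tool's axes as they then stand; what a row does not reach is not made up. A row lasts 1/12 s, in which the tool goes at most 41.7 mm and 7.16 degrees, less where a joint would pass 70% of its speed; a pose out of reach is approached as far as the arm can. A call is refused whole if a number of a shift passes 0.0417 or a number of a turn 0.125, either way. A call with a gripper value outside its range is refused whole. The fingers move at their own pace and stop on an object; "newtons" is the grip in N (left out, the last holds). Time passes only in rows, so rows that do not move let the fingers close. It gives the time, the measured TCP pose, the force and the opening at its end, in the units of the state.
- observe(): the state, without advancing time (a new reading comes with each control period).
- imaging.read_camera(name): name is "scene" or "side" or "wrist"; returns a dict with "color" (400x640x3 uint8, red, green, blue), "range_z" (400x640 float32, m along the optical axis (not along the pixel's ray), 0 where there is no reading), "vfov" (degrees; the focal length in pixels is half the picture's height over the tangent of half this angle, whatever the lens; pixels are square), "cx", "cy" (the principal point, pixels), "T" (4x4, takes a point from camera to world coordinates). Camera axes: x right, y down, z forward; pixel columns grow to the right and rows downward; lengths in m; the calibration is good to about 2 mm. A picture is of the moment at which its call begins.
- workorder.hand_in(): hands the job in, once; it reports no verdict.
The state is a dict: "time": time; "qpos": joint angles; "qvel": joint speeds; "joint_efforts": joint torques, N m; "tool_pos": TCP position; "tool_rot": TCP orientation; "contact_force": force on the tool from outside, world axes, zero at the start; "torque": the same for the moment, N m; "opening": finger opening in m.
Only numpy, scipy, OpenCV 4.12 (cv2) and the standard library are available. Lean on these libraries where they do the work, as an engineer would, in place of code of your own. Each camera call takes 0.05 s, during which the arm holds its last target.

TASK

Close the inspection opening on the transformer top: with the straightedge, not with the fingers, sweep the three loose clamps off its joint face into the parts tray, letting none fall into the opening, and put the straightedge back down on the deck. Then take the cover that leans on the lifting lug, hook its edge under the keeper on the side of the opening nearest the robot, lay it down gently so that it lies flat, square and centred over the opening, and, once it lies flat, give it a firm pull of about 15 N so that it is hard up against the keeper. Leave the other things on the deck where they are.

Things in the scene. Friction and masses are not known exactly. Their poses are not given: they have to be found in the camera images.
- hatch: Inspection opening, fixed to the deck: flat steel flange 210 mm (x) by 200 mm (y), 12 mm thick, on a neck; its upper side (the joint face) is 40 mm above the deck, with a dark opening 100 by 100 mm in the middle. Origin: under the opening's centre, at deck level; +x away from the robot, z up. With the cover home, the cover's origin is 40 mm above this point. No stop in y.
- keeper: Keeper, fixed: steel angle along the flange's edge nearest the robot, 150 mm long (hatch y). Origin: at its middle, at the foot of the inner face of its upright (hatch x = -85 mm), on the joint face. The upright is 7 mm thick; the lip reaches 12 mm from the inner face over the joint face (towards hatch +x), its underside 14 mm and its top 20 mm above the face.
- tray: Shallow steel parts tray, held by its magnet base, 110 mm (x) by 240 mm (y), 26 mm high, walls and floor 3 mm, open above. Origin: centre of its underside; axes parallel to the hatch's. It stands at the far (+x) side of the flange, its near wall tucked 5 mm under the flange edge, so that what is pushed over that edge drops into it.
- clamp_a: Dark steel strap clamp, a flat bar 70 x 30 x 12 mm with a slot, 0.12 to 0.2 kg, loose on the strip of joint face on the far (+x) side of the opening, roughly lengthwise to hatch x. Origin: centre of its underside; x along its length. The three clamps are alike.
- clamp_b: Second strap clamp, same as clamp_a.
- clamp_c: Third strap clamp, same as clamp_a.
- straightedge: Aluminium box-section straightedge 240 mm long (x), 20 mm thick (y), 60 mm high (z), 350 g, standing on its narrow long side on the deck. Origin: centre of its underside. Grip it by its thickness, from above, near the middle.
- lug: Lifting lug welded to the deck (fixed): upright steel plate 100 mm wide (y), 16 mm thick (x), 72 mm high, with an eye, and two small gussets behind it. Origin: centre of the plate's foot; the cover leans on its upper edge on the -x side.
- cover: Loose cover: flat aluminium plate 170 mm (x) by 150 mm (y), 6 mm thick, bar handle on top, 0.43 to 0.6 kg. Origin: centre of its underside; z out of its upper side. It starts leaning 35 degrees: its -x edge on the deck, its underside on the lug, upper side and handle facing up and towards the robot. Its ends are alike; the -x edge is handy to hook. Sliding on the joint face takes 3 to 7 N.
- cover_grip (a point): Middle of the cover's handle bar, 43 mm above the underside of the cover on its z axis. The bar runs along the cover's y, is straight for 90 mm between its two posts, 12 mm wide (cover x) and 14 mm high (from 36 to 50 mm above the underside); 30 mm free below it to the plate.
- ratchet: Bystander: chrome ratchet handle lying on the deck, about 175 mm long, socket up to 56 mm high. Origin: at its head, at deck level.
- sample_jar: Bystander: small glass sample jar, 44 mm across, 75 mm high. Origin: centre of its foot.
- spray_can: Bystander: grey can, 60 mm across, 150 mm high. Origin: centre of its foot.
- dish: Bystander: shallow round plastic dish with nuts, 140 mm across, 26 mm high. Origin: centre of its foot.
- brush: Bystander: brush with a wooden handle, lying on the deck. Origin: near its middle, at deck level.
- torch: Bystander: hand torch lying on the deck, 145 mm long, 44 mm high. Origin: near its middle, at deck level.
Mind the look-alikes: they are no part of the job. What is shaped like the clamp_a but blue, green or white is not meant.

How it is judged:
By the outcome, as a careful person would: the job done as asked, in the order asked, and still so for the second after the job is handed in, with the robot touching nothing.
It also fails if it takes over 72 s, if anything falls off the work surface, if the arm or the gripper's body presses on something with over 40 N, if the wrist force passes 120 N, or if a joint passes its speed limit or range.

## Working session

There is one attempt and no reset: what is moved stays moved. The work goes in short steps, Python scripts to look and compute and a tool call to move; the robot and the scene stay as the last step left them, time stands still between calls to the robot, and variables do not carry over. Pictures are saved under pics/ and viewed, and the job is handed in when it is done.

Besides the shell and the picture viewer there is one more tool, called after "Request:" in YAML: its name, and indented under it one key for each argument. send_rows: Moves the arm, as the interface text tells. Its arguments: {"type":"object","properties":{"series":{"type":"array","items":{"type":"array","items":{"type":"number"}}},"newtons":{"type":"number"}},"required":["series"]}

```bash
mkdir -p pics; ls; python3 - <<'E'
from cell import observe, imaging, workorder, robot
import cv2
s=observe(); print(s); print([a for a in dir(robot) if a[0]!='_'], robot.grasp_offset)
for n in ["scene","side","wrist"]:
    c=imaging.read_camera(n); cv2.imwrite(f"pics/{n}0.png",c["color"][:,:,::-1]); print(n,c["vfov"],c["cx"],c["cy"],c["T"].round(4).tolist())
E
```

```text
pics
{'time': 0.0, 'qpos': array([ 1.08502751e+00,  3.42741363e-01,  1.52501182e+00,  2.68601230e-05,
        1.27537627e+00, -1.45957215e-01]), 'qvel': array([ 8.50464212e-04, -3.32643085e-04, -1.61836913e-03,  3.55094082e-05,
       -1.90774810e-03,  2.01932415e-04]), 'joint_efforts': array([ 5.08998983e-04, -4.31231582e+01, -2.44217920e+01,  7.17360084e-02,
        5.59050974e-02, -1.51957056e-04]), 'tool_pos': array([0.17475024, 0.49464212, 0.22603709]), 'tool_rot': array([-3.14007593e+00, -2.48923380e-04,  2.80177303e+00]), 'contact_force': array([ 0.0675024 , -0.03430804,  0.07024779]), 'torque': array([-0.00581715, -0.0224963 ,  0.06049752]), 'opening': 0.09150023281859572}
['IKError', 'grasp_offset'] -0.0188
scene 56.42153921963604 313.34618324694435 196.59479740326537 [[0.1899, 0.5651, -0.8029, 1.2662], [0.9817, -0.0975, 0.1635, -0.1314], [0.0141, -0.8192, -0.5733, 0.6134], [0.0, 0.0, 0.0, 1.0]]
side 42.67825118986128 319.80312222126577 209.03510919606572 [[0.9322, -0.2366, 0.274, 0.0843], [-0.3616, -0.6441, 0.6741, -1.1171], [0.017, -0.7275, -0.6859, 1.2204], [0.0, 0.0, 0.0, 1.0]]
wrist 69.62382326143228 320.60184157175706 200.62384719177732 [[0.3328, 0.905, 0.265, 0.1028], [0.943, -0.3187, -0.0956, 0.5201], [-0.0021, 0.2817, -0.9595, 0.3834], [0.0, 0.0, 0.0, 1.0]]
```

View pics/scene0.png

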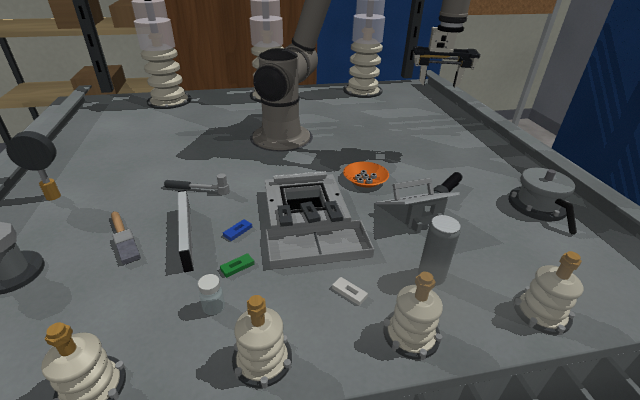

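View pics/side0.png

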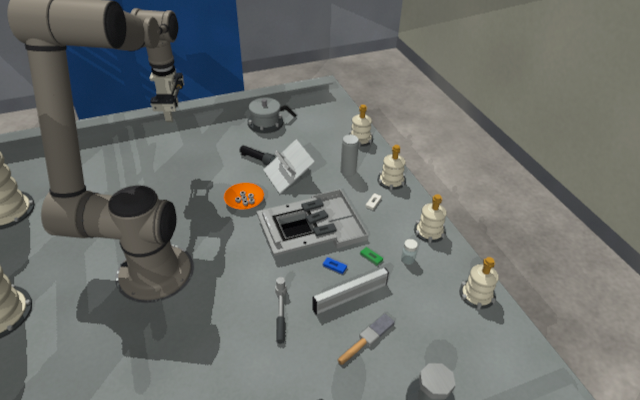

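View pics/wrist0.png

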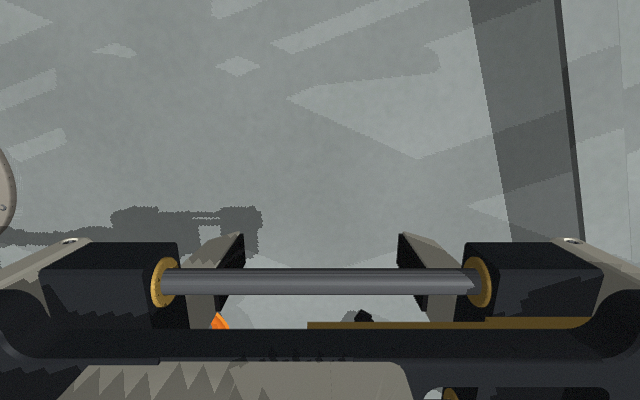

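The scene view shows the hatch at about (300,205), the three dark clamps at (285–330,212), the tray at (320,243), the straightedge at (185,230) and the leaning cover at (415,195). The blue, green and white look-alikes are nearby. Next I'll zoom in and build a top-down map from depth.

```bash
cat > h.py <<'E'
import numpy as np, cv2
from cell import observe, imaging, workorder, robot
def pts(c):
    h,w=c["range_z"].shape; f=h/2/np.tan(np.radians(c["vfov"])/2)
    u,v=np.meshgrid(np.arange(w),np.arange(h)); z=c["range_z"]
    P=np.stack([(u-c["cx"])*z/f,(v-c["cy"])*z/f,z],-1)
    return P@c["T"][:3,:3].T+c["T"][:3,3]
def ray(c,u,v,zp):
    h=c["range_z"].shape[0]; f=h/2/np.tan(np.radians(c["vfov"])/2)
    d=c["T"][:3,:3]@np.array([(u-c["cx"])/f,(v-c["cy"])/f,1]); o=c["T"][:3,3]
    return o+d*(zp-o[2])/d[2]
def pix(c,p):
    h=c["range_z"].shape[0]; f=h/2/np.tan(np.radians(c["vfov"])/2)
    q=c["T"][:3,:3].T@(np.array(p)-c["T"][:3,3]); return q[0]/q[2]*f+c["cx"],q[1]/q[2]*f+c["cy"]
def topmap(cams,x0,x1,y0,y1,r=0.001,zmax=.25):
    H=int((x1-x0)/r);W=int((y1-y0)/r); Z=np.full((H,W),-1.); C=np.zeros((H,W,3),np.uint8)
    for c in cams:
        P=pts(c); ok=(c["range_z"]>0)&(P[...,2]<zmax)
        q=P[ok];col=c["color"][ok]
        i=((x1-q[:,0])/r).astype(int); j=((y1-q[:,1])/r).astype(int)
        m=(i>=0)&(i<H)&(j>=0)&(j<W)
        for a,b,zz,cc in zip(i[m],j[m],q[m,2],col[m]):
            if zz>Z[a,b]: Z[a,b]=zz; C[a,b]=cc
    return Z,C
E
python3 - <<'E'
from h import *
a=imaging.read_camera("scene");b=imaging.read_camera("side")
np.savez("s0.npz",**{k+n:v for n,c in(("a",a),("b",b)) for k,v in c.items()})
cv2.imwrite("pics/za.png",cv2.resize(a["color"][150:310,150:480,::-1],None,fx=2.4,fy=2.4,interpolation=2))
cv2.imwrite("pics/zb.png",cv2.resize(b["color"][120:370,220:420,::-1],None,fx=2.4,fy=2.4,interpolation=2))
for nm,c in(("a",a),("b",b)):
    Z,C=topmap([c],.3,.9,-.4,.35,r=.002)
    Zc=cv2.applyColorMap(np.clip(Z/0.16*255,0,255).astype(np.uint8),cv2.COLORMAP_JET); Zc[Z<0-0.5]=0
    cv2.imwrite(f"pics/t{nm}.png",np.hstack([cv2.resize(C[:,:,::-1],None,fx=1,fy=1),Zc]))
E
```

```text
(no output)
```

View pics/za.png

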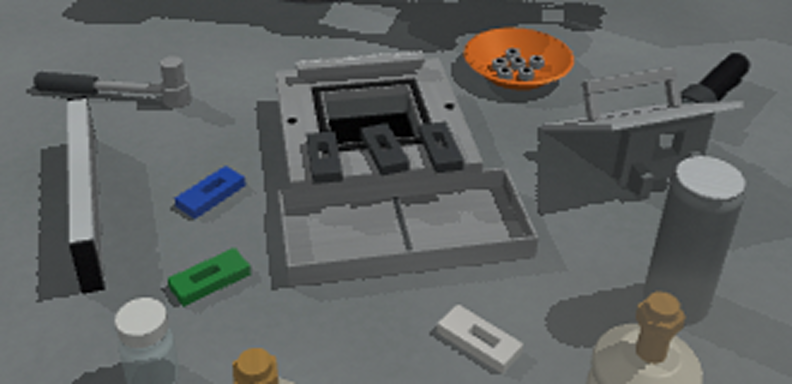

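View pics/zb.png

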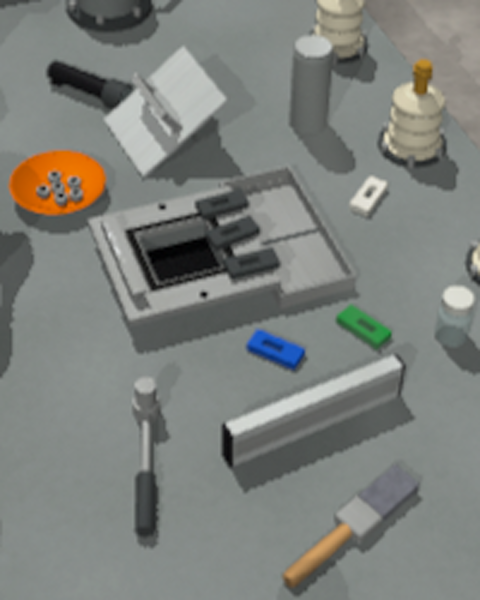

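View pics/ta.png

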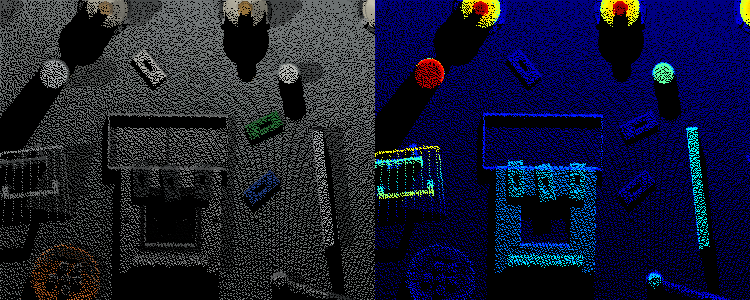

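View pics/tb.png

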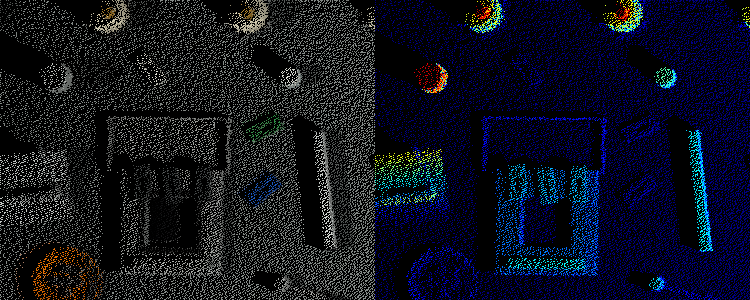

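Both top maps show the hatch and tray almost axis-aligned, the straightedge at y≈-0.3 and the cover at y≈+0.3. Now measuring them from both views.

```bash
cat > ld.py <<'E'
from h import *
def load(fn="s0.npz"):
    d=np.load(fn); return [{k:d[k+n] for k in("color","range_z","vfov","cx","cy","T")} for n in "ab"]
E
python3 - <<'E'
from ld import *
A,B=load()
for n,c in(("scene",A),("side",B)):
    P=pts(c); ok=c["range_z"]>0; hsv=cv2.cvtColor(c["color"],cv2.COLOR_RGB2HSV)
    def box(x0,x1,y0,y1,z0,z1): return ok&(P[...,0]>x0)&(P[...,0]<x1)&(P[...,1]>y0)&(P[...,1]<y1)&(P[...,2]>z0)&(P[...,2]<z1)
    def rect(m,nm,r=.0):
        q=P[m]; rc=cv2.minAreaRect((q[:,:2]*1000).astype(np.float32)); print(n,nm,len(q),"c",np.round(rc[0],1),"size",np.round(rc[1],1),"ang",round(rc[2],2),"z med",np.percentile(q[:,2],[10,50,90]).round(4))
    print(n,"deck z",np.median(P[box(.4,.8,-.2,-.15,-.02,.02)][:,2]))
    rect(box(.3,.6,-.12,.12,.036,.0445),"face")
    rect(box(.3,.48,-.12,.12,.055,.066),"keeper top")
    rect(box(.52,.7,-.2,.2,.02,.0295),"tray rim")
    rect(box(.38,.7,-.35,-.2,.055,.064),"edge top")
    m=box(.46,.64,-.12,.12,.0475,.056)
    k,l,st,ce=cv2.connectedComponentsWithStats(m.astype(np.uint8),connectivity=8)
    for i in range(1,k):
        if st[i,4]>40: rect(l==i,f"clamp{i}")
E
```

```text
scene deck z 0.0003739466519128154
scene face 2058 c [465.   9.] size [201.1 224.6] ang 88.82 z med [0.0385 0.0399 0.0415]
scene keeper top 263 c [377.9   9.8] size [148.7  24.4] ang 89.86 z med [0.0569 0.0593 0.0611]
scene tray rim 626 c [607.2  14.8] size [240.  131.5] ang 89.26 z med [0.021  0.0244 0.0268]
scene edge top 584 c [ 525.  -296.4] size [242.9  20.6] ang 6.12 z med [0.0585 0.0599 0.0611]
scene clamp1 214 c [534.5   8.8] size [73.5 31.2] ang 7.62 z med [0.0493 0.0517 0.0531]
scene clamp2 203 c [542.5  68.2] size [72.6 30.4] ang 2.03 z med [0.0497 0.0517 0.053 ]
scene clamp3 210 c [536.9 -54.6] size [30.  74.8] ang 88.09 z med [0.0498 0.0518 0.0528]
side deck z -0.0009239213397709278
side face 1281 c [459.9   4.5] size [207.2 221.4] ang 89.37 z med [0.0367 0.039  0.0425]
side keeper top 177 c [372.5   6.1] size [150.3  20.1] ang 89.0 z med [0.0558 0.059  0.062 ]
side tray rim 170 c [597.1  12.3] size [246.4 144.9] ang 87.77 z med [0.0205 0.0229 0.0271]
side edge top 471 c [ 518.1 -300.5] size [243.   26.1] ang 5.94 z med [0.0561 0.0586 0.0616]
side clamp1 104 c [535.4  63.8] size [34.7 69.9] ang 89.79 z med [0.0482 0.0504 0.0531]
side clamp2 116 c [528.7   4.4] size [72.9 35.9] ang 6.73 z med [0.0481 0.0501 0.053 ]
side clamp3 113 c [531.  -57.7] size [35.6 70.9] ang 87.81 z med [0.0483 0.0504 0.0535]
```

```bash
cat >> h.py <<'E'
from scipy.spatial.transform import Rotation as Ro
def plan(pos,rpy,N,cur=None):
    """constant row (shift,turn) x N taking current pose to target; shift precedes turn in a row"""
    s=observe(); p0,r0=(s["tool_pos"],s["tool_rot"]) if cur is None else cur
    R0=Ro.from_euler("xyz",r0); R1=Ro.from_euler("xyz",rpy)
    w=(R0.inv()*R1).as_rotvec()/N
    M=sum(Ro.from_rotvec(w*k).as_matrix() for k in range(N))
    d=np.linalg.solve(M,R0.inv().apply(np.array(pos)-p0))
    print(N,"rows: shift",d.round(5).tolist(),"turn",w.round(5).tolist(), "" if max(abs(d))<.0417 and max(abs(w))<.125 and np.linalg.norm(d)<.0417 else "TOO BIG")
E
python3 - <<'E'
from h import *
plan([.56,0,.32],[np.pi,0,3.248],20)
plan([.56,0,.32],[np.pi,0,3.248],18)
# cover plane
from ld import load
for c in load():
    P=pts(c);ok=(c["range_z"]>0)&(P[...,0]>.42)&(P[...,0]<.66)&(P[...,1]>.2)&(P[...,1]<.42)&(P[...,2]>.012)&(P[...,2]<.12)
    q=P[ok];c_=q.mean(0)
    best=None;rng=np.random.default_rng(0)
    for _ in range(400):
        a=q[rng.choice(len(q),3,0)];n=np.cross(a[1]-a[0],a[2]-a[0]);
        if np.linalg.norm(n)<1e-9: continue
        n/=np.linalg.norm(n); m=abs((q-a[0])@n)<.003
        if best is None or m.sum()>best.sum():best=m
    g=q[best];n=np.linalg.svd(g-g.mean(0))[2][2];n*=np.sign(n[2])
    print("n",n,"tilt",np.degrees(np.arccos(n[2])),"yaw",np.degrees(np.arctan2(-n[1],-n[0])),len(g))
    ex=np.array([-n[0],-n[1],0]);ex/=np.linalg.norm(ex);ey=np.cross([0,0,1],ex); eX=np.cross(ey,n)
    uv=np.c_[g@eX,g@ey]; rc=cv2.minAreaRect((uv*1000).astype(np.float32));print(rc)
    ctr=rc[0][0]/1000*eX+rc[0][1]/1000*ey+n*(g.mean(0)@n);print("top centre",ctr,"z range",np.percentile(g[:,2],[1,99]))
    d=(q-ctr)@n; h=q[(d>.03)&(d<.05)]
    print("handle",len(h),np.percentile(h,[2,50,98],axis=0).round(4).tolist() if len(h) else 0, "rel x",np.median((h-ctr)@eX)," y ext",np.percentile((h-ctr)@ey,[2,98]))
E
```

```text
20 rows: shift [-0.02244, -0.02227, -0.00467] turn [-3e-05, -1e-05, -0.02231] 
18 rows: shift [-0.02496, -0.02471, -0.00519] turn [-3e-05, -1e-05, -0.02479] 
n [0.99448997 0.10455714 0.00758289] tilt 89.56552813182479 yaw -173.99817455901703 494
((46.99732208251953, -233.2418212890625), (148.9676513671875, 78.76557922363281), 89.91986846923828)
top centre [0.58016911 0.29552429 0.05160836] z range [0.01323589 0.09070596]
  return _methods._mean(a, axis=axis, dtype=dtype,
  ret = ret.dtype.type(ret / rcount)
Traceback (most recent call last):
IndexError: index -1 is out of bounds for axis 0 with size 0
```

Request:
send_rows:
  series:
    - [-0.025,-0.0247,-0.0052,0,0,-0.0248,0]
    - [-0.025,-0.0247,-0.0052,0,0,-0.0248,0]
    - [-0.025,-0.0247,-0.0052,0,0,-0.0248,0]
    - [-0.025,-0.0247,-0.0052,0,0,-0.0248,0]
    - [-0.025,-0.0247,-0.0052,0,0,-0.0248,0]

```text
time: 0.67
tool_pos: [0.2595, 0.3395, 0.2529]
tool_rot: [-3.142, 0.0, 2.928]
contact_force: [-0.3, 0.6, 1.8]
opening: 0.0917
```

Request:
send_rows:
  series:
    - [-0.025,-0.0247,-0.0052,0,0,-0.0248,0]
    - [-0.025,-0.0247,-0.0052,0,0,-0.0248,0]
    - [-0.025,-0.0247,-0.0052,0,0,-0.0248,0]
    - [-0.025,-0.0247,-0.0052,0,0,-0.0248,0]
    - [-0.025,-0.0247,-0.0052,0,0,-0.0248,0]

```text
time: 1.08
tool_pos: [0.3626, 0.197, 0.2792]
tool_rot: [3.141, 0.0, 3.051]
contact_force: [0.0, 0.9, 0.5]
opening: 0.092
```

Request:
send_rows:
  series:
    - [-0.025,-0.0247,-0.0052,0,0,-0.0248,0]
    - [-0.025,-0.0247,-0.0052,0,0,-0.0248,0]
    - [-0.025,-0.0247,-0.0052,0,0,-0.0248,0]
    - [-0.025,-0.0247,-0.0052,0,0,-0.0248,0]
    - [-0.025,-0.0247,-0.0052,0,0,-0.0248,0]

```text
time: 1.5
tool_pos: [0.4825, 0.0684, 0.305]
tool_rot: [3.141, 0.0, -3.109]
contact_force: [0.5, 0.5, 0.3]
opening: 0.0916
```

Request:
send_rows:
  series:
    - [-0.025,-0.0247,-0.0052,0,0,-0.0248,0]
    - [-0.025,-0.0247,-0.0052,0,0,-0.0248,0]
    - [-0.025,-0.0247,-0.0052,0,0,-0.0248,0]
    - [0,0,0,0,0,0,0]
    - [0,0,0,0,0,0,0]

```text
time: 1.92
tool_pos: [0.5615, -0.0009, 0.3192]
tool_rot: [3.141, -0.001, -3.037]
contact_force: [-0.7, 0.3, -0.4]
opening: 0.0917
```

```bash
python3 - <<'E'
from h import *
c=imaging.read_camera("wrist"); np.savez("w1.npz",**c)
cv2.imwrite("pics/w1.png",c["color"][:,:,::-1]); print(c["T"].round(4))
Z,C=topmap([c],.33,.6,-.35,.35,.001)
Z8=np.clip(Z/.07*255,0,255).astype(np.uint8)
cv2.imwrite("pics/w1t.png",C[:,:,::-1])
E
```

```text
[[-1.045e-01  9.547e-01  2.787e-01  4.857e-01]
 [ 9.945e-01  1.004e-01  2.880e-02 -9.000e-03]
 [-5.000e-04  2.802e-01 -9.599e-01  4.766e-01]
 [ 0.000e+00  0.000e+00  0.000e+00  1.000e+00]]
```

View pics/w1.png

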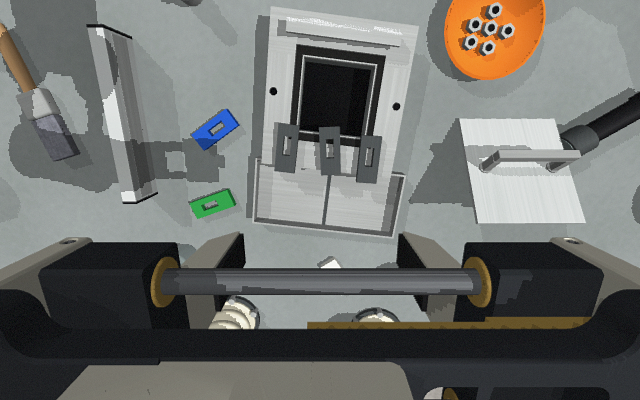

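The wrist view shows the whole job: the straightedge top from (95,28) to (130,200), the flange from (272,8) to (415,170), the tray at (325,195), and the cover from (460,118) to (583,222) with its handle bar at (530,157). I'll measure these with the depth data and check against the ray cast.

```bash
python3 - <<'E'
from ld import *
d=np.load("w1.npz"); W={k:d[k] for k in d.files}; A,B=load()
def rr(q,nm):
    rc=cv2.minAreaRect((q[:,:2]*1000).astype(np.float32)); b=np.median(q[:,2]); print(nm,len(q),"c",np.round(rc[0],1),"size",np.round(rc[1],1),"ang",round(rc[2],2),"z",b.round(4))
for n,c in(("wrist",W),("scene",A),("side",B)):
    P=pts(c); ok=c["range_z"]>0
    def box(x0,x1,y0,y1,z0,z1): return ok&(P[...,0]>x0)&(P[...,0]<x1)&(P[...,1]>y0)&(P[...,1]<y1)&(P[...,2]>z0)&(P[...,2]<z1)
    print("---",n)
    m=box(.34,.57,-.13,.14,.037,.044); m=cv2.morphologyEx(m.astype(np.uint8),cv2.MORPH_OPEN,np.ones((2,2)))>0
    rr(P[m],"face"); rr(P[box(.34,.42,-.12,.12,.0555,.065)],"keeper"); 
    m=box(.38,.7,-.36,-.2,.0555,.0645); rr(P[m],"edge")
    m=box(.55,.7,-.15,.18,.019,.03);rr(P[m],"trayrim")
    m=box(.46,.64,-.12,.12,.0475,.056)
    k,l,st,ce=cv2.connectedComponentsWithStats(m.astype(np.uint8),connectivity=4)
    for i in range(1,k):
        if st[i,4]>60: rr(P[l==i],f"clamp{i}")
    # cover
    q=P[box(.4,.66,.17,.42,.012,.15)]; rng=np.random.default_rng(0); best=None
    for _ in range(1500):
        a=q[rng.choice(len(q),3,0)];nn=np.cross(a[1]-a[0],a[2]-a[0]);L=np.linalg.norm(nn)
        if L<1e-7: continue
        nn/=L; nn*=np.sign(nn[2]) or 1
        if not .7<nn[2]<.92: continue
        mm=abs((q-a[0])@nn)<.0025
        if best is None or mm.sum()>best.sum():best=mm
    g=q[best];nn=np.linalg.svd(g-g.mean(0))[2][2];nn*=np.sign(nn[2])
    ex=np.array([-nn[0],-nn[1],0]);ex/=np.linalg.norm(ex);ey=np.cross([0,0,1],ex);eX=np.cross(ey,nn)
    rc=cv2.minAreaRect((np.c_[g@eX,g@ey]*1000).astype(np.float32))
    ctr=rc[0][0]/1000*eX+rc[0][1]/1000*ey+nn*(g.mean(0)@nn)
    print("cover n",nn.round(4),"tilt",np.degrees(np.arccos(nn[2])).round(2),"yaw",np.degrees(np.arctan2(ex[1],ex[0])).round(2),"rect",np.round(rc[1],1),round(rc[2],2),"topctr",ctr.round(4),"grip pt",(ctr+.037*nn).round(4),len(g))
    D=(q-ctr)@nn; h=q[(D>.036)&(D<.052)]
    if len(h)>10: print(" handle",len(h),"relX",np.percentile((h-ctr)@eX,[5,50,95]).round(4),"relY",np.percentile((h-ctr)@ey,[1,99]).round(4),"D",np.percentile((h-ctr)@nn,[5,50,95]).round(4))
E
```

```text
--- wrist
face 12442 c [457.7  12.4] size [218.2 228.2] ang 89.38 z 0.0393
keeper 2009 c [376.2   9.6] size [150.1  19.6] ang 89.26 z 0.0591
edge 2934 c [ 522.1 -296.8] size [240.9  22.7] ang 6.11 z 0.0594
trayrim 826 c [613.8  14.5] size [240.6 110.9] ang 89.37 z 0.0247
clamp1 867 c [535.3 -54.8] size [30.1 70.1] ang 88.54 z 0.0513
clamp2 838 c [532.4   9. ] size [69.9 30. ] ang 8.54 z 0.0512
clamp3 856 c [539.   67.9] size [70.7 30.4] ang 1.86 z 0.0511
cover n [-0.5675 -0.0609  0.8212] tilt 34.8 yaw 6.12 rect [201.1 157.3] 89.69 topctr [0.5297 0.3146 0.0564] grip pt [0.5087 0.3123 0.0868] 8932
 handle 1015 relX [-0.1304 -0.0064 -0.001 ] relY [-0.0995  0.0285] D [0.0377 0.0438 0.051 ]
--- scene
face 1943 c [789.   2.] size [219.  966.5] ang 87.15 z 0.0398
keeper 256 c [377.9   9.8] size [ 24.4 148.7] ang 0.09 z 0.0593
edge 580 c [ 525.  -296.4] size [242.9  20.6] ang 6.12 z 0.0599
trayrim 703 c [615.8  14.7] size [240.1 114.5] ang 89.38 z 0.0242
clamp1 214 c [534.5   8.8] size [73.5 31.2] ang 7.62 z 0.0517
clamp2 202 c [542.4  68.2] size [72.5 30.4] ang 2.03 z 0.0517
clamp3 210 c [5
[... 208 characters left out ...]
 [-0.1361 -0.0049 -0.002 ] relY [-0.099   0.0246] D [0.0365 0.0412 0.05  ]
--- side
face 540 c [465.7   1.6] size [199.9 222.6] ang 85.7 z 0.0382
keeper 166 c [372.5   6.1] size [150.3  20.1] ang 89.0 z 0.0591
edge 451 c [ 518.  -299.9] size [243.1  25.4] ang 6.39 z 0.0588
trayrim 181 c [608.9  11.4] size [247.8 115.1] ang 89.55 z 0.0224
clamp11 115 c [528.7   4.4] size [72.9 35.9] ang 6.73 z 0.0501
clamp13 106 c [531.  -57.7] size [35.6 70.9] ang 87.81 z 0.0502
cover n [-0.5599 -0.0547  0.8267] tilt 34.23 yaw 5.58 rect [180.7 157.4] 89.15 topctr [0.5287 0.2959 0.0552] grip pt [0.508  0.2939 0.0858] 634
 handle 96 relX [-0.1301 -0.0078 -0.0014] relY [-0.0848  0.0445] D [0.0384 0.0436 0.0488]
```

```bash
python3 - <<'E'
from ld import *
d=np.load("w1.npz"); c={k:d[k] for k in d.files}; P=pts(c); ok=c["range_z"]>0
for ang in (-1.0,-.7,-.4,0):
    a=np.radians(ang); X=P[...,0]*np.cos(a)+P[...,1]*np.sin(a); Y=-P[...,0]*np.sin(a)+P[...,1]*np.cos(a)
    f=ok&(abs(P[...,2]-.0395)<.003)
    # flange y edges at x .38-.46 , opening edges
    r=[]
    for x0 in (.39,.41,.43,.45):
        m=f&(abs(X-x0)<.008)&(Y>-.13)&(Y<.15); y=Y[m]; r.append((np.percentile(y,[.5,99.5])*1000).round(1).tolist())
    print(ang,r)
a=np.radians(-.7); X=P[...,0]*np.cos(a)+P[...,1]*np.sin(a); Y=-P[...,0]*np.sin(a)+P[...,1]*np.cos(a)
hole=ok&(P[...,2]<.03)&(X>.38)&(X<.54)&(Y>-.07)&(Y<.09)
for x0 in (.44,.46,.48): y=Y[hole&(abs(X-x0)<.006)]; print("hole y",np.percentile(y,[1,99]).round(4))
for y0 in (-.02,.0,.02,.03): x=X[hole&(abs(Y-y0)<.006)&(X<.5)]; print("hole x near",np.percentile(x,[1]).round(4))
plan([.522,-.298,.13],[np.pi,0,np.radians(186.1)],13)
E
```

```text
-1.0 [[-82.8, 114.8], [-82.8, 115.2], [-83.1, 115.9], [-83.1, 116.1]]
-0.7 [[-84.9, 113.1], [-84.9, 113.2], [-85.3, 113.6], [-85.5, 113.7]]
-0.4 [[-87.1, 111.0], [-87.1, 111.0], [-87.5, 111.3], [-87.8, 111.3]]
0 [[-89.6, 108.6], [-90.0, 108.3], [-90.5, 108.2], [-90.8, 108.1]]
hole y [-0.036   0.0641]
hole y [-0.036   0.0641]
hole y [-0.0359  0.0641]
hole x near [0.4083]
hole x near [0.4082]
hole x near [0.4083]
hole x near [0.4083]
13 rows: shift [0.00537, -0.0225, 0.01457] turn [6e-05, -0.00012, -9e-05]
```

Request:
send_rows:
  series:
    - [0.0054,-0.0225,0.0146,0,0,0,0]
    - [0.0054,-0.0225,0.0146,0,0,0,0]
    - [0.0054,-0.0225,0.0146,0,0,0,0]
    - [0.0054,-0.0225,0.0146,0,0,0,0]
    - [0.0054,-0.0225,0.0146,0,0,0,0]

```text
time: 2.38
tool_pos: [0.5449, -0.1138, 0.2471]
tool_rot: [3.141, 0.0, -3.033]
contact_force: [0.2, -0.1, -0.3]
opening: 0.0916
```

Request:
send_rows:
  series:
    - [0.0054,-0.0225,0.0146,0,0,0,0]
    - [0.0054,-0.0225,0.0146,0,0,0,0]
    - [0.0054,-0.0225,0.0146,0,0,0,0]
    - [0.0054,-0.0225,0.0146,0,0,0,0]
    - [0.0054,-0.0225,0.0146,0,0,0,0]

```text
time: 2.8
tool_pos: [0.5304, -0.2285, 0.1741]
tool_rot: [3.141, 0.0, -3.034]
contact_force: [0.7, 0.6, -0.5]
opening: 0.0922
```

Request:
send_rows:
  series:
    - [0.0054,-0.0225,0.0146,0,0,0,0]
    - [0.0054,-0.0225,0.0146,0,0,0,0]
    - [0.0054,-0.0225,0.0146,0,0,0,0]
    - [0,0,0,0,0,0,0]
    - [0,0,0,0,0,0,0]

```text
time: 3.22
tool_pos: [0.5213, -0.2972, 0.1299]
tool_rot: [3.14, -0.001, -3.036]
contact_force: [0.7, -0.4, 0.6]
opening: 0.0918
```

```bash
python3 - <<'E'
from h import *
c=imaging.read_camera("wrist"); np.savez("w2.npz",**c)
cv2.imwrite("pics/w2.png",c["color"][:,:,::-1]); print(observe()["tool_pos"],observe()["tool_rot"])
P=pts(c);m=(c["range_z"]>0)&(abs(P[...,2]-.06)<.0035)&(P[...,1]<-.2)&(P[...,1]>-.38)&(P[...,0]<.7)
q=P[m]; print(cv2.minAreaRect((q[:,:2]*1000).astype(np.float32)),np.median(q[:,2]))
E
```

```text
[ 0.52196836 -0.29671465  0.13080309] [ 3.14070261e+00 -9.55860157e-05 -3.03493158e+00]
((515.8256225585938, -297.5218200683594), (229.6767578125, 20.193830490112305), 6.11893892288208) 0.059251125096662596
```

View pics/w2.png

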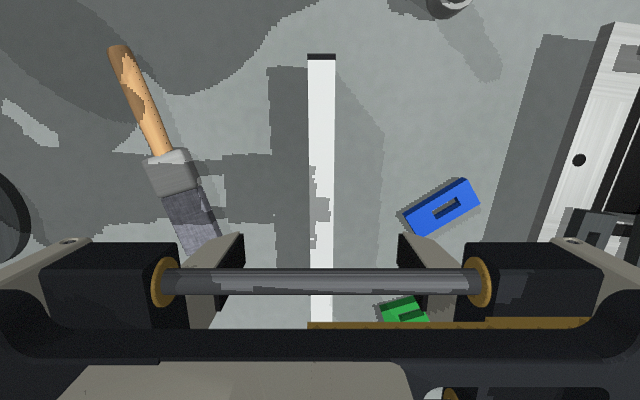

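The straightedge is centred between the jaws, with its top at columns 308–336. The brush is close to the left finger, so I'll descend with the jaws half closed.

Request:
send_rows:
  series:
    - [0,0,0.01,0,0,0,0.45]
    - [0,0,0.02,0,0,0,0.45]
    - [0,0,0.025,0,0,0,0.45]
    - [0,0,0.025,0,0,0,0.45]
    - [0,0,0.015,0,0,0,0.45]

```text
time: 3.68
tool_pos: [0.5217, -0.2957, 0.0335]
tool_rot: [3.14, -0.001, -3.033]
contact_force: [0.4, 0.2, -0.5]
opening: 0.0632
```

Request:
send_rows:
  newtons: 45
  series:
    - [0,0,0.009,0,0,0,0.45]
    - [0,0,0,0,0,0,0.45]
    - [0,0,0,0,0,0,1]
    - [0,0,0,0,0,0,1]
    - [0,0,0,0,0,0,1]

```text
time: 4.1
tool_pos: [0.523, -0.2983, 0.028]
tool_rot: [-3.14, 0.002, -3.035]
contact_force: [0.4, -0.1, 1.5]
opening: 0.0348
```

Request:
send_rows:
  series:
    - [0,0,0,0,0,0,1]
    - [0,0,0,0,0,0,1]

```text
time: 4.27
tool_pos: [0.5225, -0.2981, 0.0273]
tool_rot: [-3.141, 0.001, -3.035]
contact_force: [0.3, 2.3, 1.0]
opening: 0.0219
```

Request:
send_rows:
  series:
    - [0,0,-0.005,0,0,0,1]
    - [0,0,-0.025,0,0,0,1]
    - [0,0,-0.03,0,0,0,1]
    - [0,0,-0.03,0,0,0,1]
    - [0,0,-0.03,0,0,0,1]

```text
time: 4.68
tool_pos: [0.5216, -0.2977, 0.1475]
tool_rot: [3.141, -0.001, -3.035]
contact_force: [0.5, -0.4, -3.2]
opening: 0.0197
```

```bash
python3 - <<'E'
from h import *
s=observe();print(s["contact_force"],s["opening"],s["tool_pos"])
plan([.470,-.024,.14],[np.pi,0,np.radians(89.3)],15,cur=([.5225,-.298,.153],[np.pi,0,-3.0355]))
E
```

```text
[ 0.52259728 -0.39422759 -3.22747582] 0.019672762395440004 [ 0.52155279 -0.2977037   0.14751973]
15 rows: shift [0.01607, 0.01352, 0.00087] turn [-0.0, -0.0, 0.11261]
```

Request:
send_rows:
  series:
    - [0.0161,0.0135,0.0009,0,0,0.1126,1]
    - [0.0161,0.0135,0.0009,0,0,0.1126,1]
    - [0.0161,0.0135,0.0009,0,0,0.1126,1]
    - [0.0161,0.0135,0.0009,0,0,0.1126,1]
    - [0.0161,0.0135,0.0009,0,0,0.1126,1]

```text
time: 5.1
tool_pos: [0.4497, -0.2217, 0.142]
tool_rot: [3.142, -0.001, 2.679]
contact_force: [-0.4, 0.1, -3.3]
opening: 0.0197
```

Request:
send_rows:
  series:
    - [0.0161,0.0135,0.0009,0,0,0.1126,1]
    - [0.0161,0.0135,0.0009,0,0,0.1126,1]
    - [0.0161,0.0135,0.0009,0,0,0.1126,1]
    - [0.0161,0.0135,0.0009,0,0,0.1126,1]
    - [0.0161,0.0135,0.0009,0,0,0.1126,1]

```text
time: 5.52
tool_pos: [0.4304, -0.1195, 0.1376]
tool_rot: [-3.141, -0.001, 2.116]
contact_force: [0.9, 0.9, -3.7]
opening: 0.0199
```

Request:
send_rows:
  series:
    - [0.0161,0.0135,0.0009,0,0,0.1126,1]
    - [0.0161,0.0135,0.0009,0,0,0.1126,1]
    - [0.0161,0.0135,0.0009,0,0,0.1126,1]
    - [0.0161,0.0135,0.0009,0,0,0.1126,1]
    - [0.0161,0.0135,0.0009,0,0,0.1126,1]

```text
time: 5.93
tool_pos: [0.4686, -0.0227, 0.1331]
tool_rot: [-3.141, -0.0, 1.554]
contact_force: [0.3, -0.5, -2.8]
opening: 0.0198
```

Request:
send_rows:
  series:
    - [0,0,0,0,0,0,1]
    - [0,0,0,0,0,0,1]

```text
time: 6.1
tool_pos: [0.469, -0.0233, 0.133]
tool_rot: [-3.141, 0.0, 1.563]
contact_force: [-1.3, -0.8, -4.0]
opening: 0.0199
```

```bash
python3 - <<'E'
from h import *
s=observe();print(s["tool_pos"],s["tool_rot"],s["qpos"])
a=imaging.read_camera("scene");b=imaging.read_camera("side");w=imaging.read_camera("wrist")
cv2.imwrite("pics/3.png",np.vstack([np.hstack([cv2.resize(a["color"][130:280,220:420,::-1],None,fx=2,fy=2),cv2.resize(b["color"][150:300,220:420,::-1],None,fx=2,fy=2)]),cv2.resize(w["color"][:250,:,::-1],(800,300))]))
plan([.470,-.024,.0705],[np.pi,0,np.radians(89.3)],5)
E
```

```text
[ 0.4689622  -0.02328225  0.13296566] [-3.14111781e+00  6.17608302e-05  1.56270263e+00] [-2.12936957e-01  3.47097685e-01  1.80692251e+00 -1.88108869e-04
  9.88024823e-01 -2.04739688e-01]
5 rows: shift [0.0001, 0.00031, 0.01249] turn [-0.00013, 1e-05, 0.00031]
```

View pics/3.png

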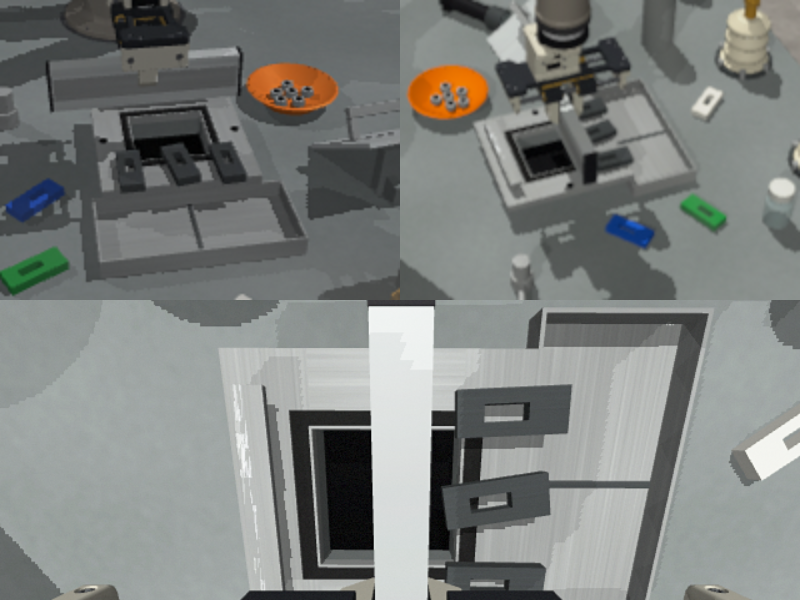

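The wrist view shows the straightedge over the opening (columns 370–435), with every clamp to its right (from column 445), and it spans all three in y. Lowering now.

Request:
send_rows:
  series:
    - [0,0,0.015,0,0,0,1]
    - [0,0,0.02,0,0,0,1]
    - [0,0,0.015,0,0,0,1]
    - [0,0,0.009,0,0,0.002,1]
    - [0,0,0.0035,0,0,0.002,1]

```text
time: 6.67
tool_pos: [0.468, -0.0244, 0.0693]
tool_rot: [-3.139, -0.001, 1.554]
contact_force: [-0.3, -0.4, -2.8]
opening: 0.0196
```

Request:
send_rows:
  series:
    - [0,0.002,0,0,0,0,1]
    - [0,0.003,0,0,0,0,1]

```text
time: 6.83
tool_pos: [0.4744, -0.0243, 0.071]
tool_rot: [3.141, 0.0, 1.555]
contact_force: [-0.2, -1.0, -3.1]
opening: 0.0194
```

```bash
python3 - <<'E'
from h import *
s=observe();print(s["tool_pos"],s["tool_rot"],s["contact_force"])
b=imaging.read_camera("side");a=imaging.read_camera("scene");w=imaging.read_camera("wrist")
cv2.imwrite("pics/4.png",np.vstack([np.hstack([cv2.resize(a["color"][130:280,220:420,::-1],None,fx=2,fy=2),cv2.resize(b["color"][150:300,220:420,::-1],None,fx=2,fy=2)]),cv2.resize(w["color"][:250,:,::-1],(800,300))]))
E
```

```text
[ 0.47437642 -0.02432816  0.07103018] [3.14104029e+00 4.81548960e-05 1.55494206e+00] [-0.20639678 -0.97014686 -3.14374385]
```

View pics/4.png

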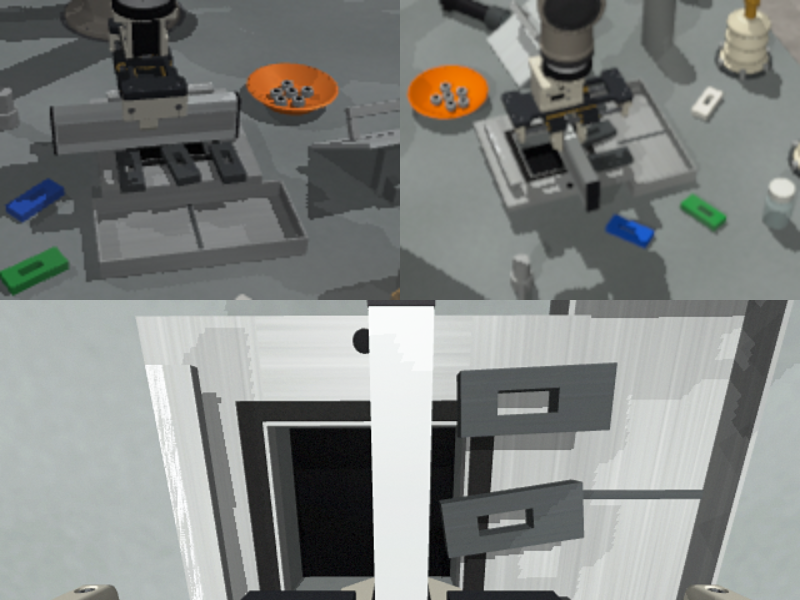

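Request:
send_rows:
  series:
    - [0,0.005,0,0,0,0,1]
    - [0,0.006,0,0,0,0,1]
    - [0,0.007,0,0,0,0,1]
    - [0,0.007,0,0,0,0,1]
    - [0,0.007,0,0,0,0,1]

```text
time: 7.4
tool_pos: [0.5054, -0.0242, 0.0703]
tool_rot: [-3.138, -0.001, 1.556]
contact_force: [-5.5, 0.5, 1.3]
opening: 0.0199
```

Request:
send_rows:
  series:
    - [0,0.007,0,0,0,0,1]
    - [0,0.007,0,0,0,0,1]
    - [0,0.007,0,0,0,0,1]
    - [0,0.007,0,0,0,0,1]
    - [0,0.007,0,0,0,0,1]

```text
time: 7.82
tool_pos: [0.5408, -0.0248, 0.0702]
tool_rot: [-3.139, -0.0, 1.556]
contact_force: [-0.6, -0.3, -2.6]
opening: 0.0197
```

```bash
python3 - <<'E'
from h import *
s=observe();print(s["tool_pos"],s["tool_rot"],s["contact_force"])
b=imaging.read_camera("side");a=imaging.read_camera("scene");w=imaging.read_camera("wrist")
cv2.imwrite("pics/5.png",np.vstack([np.hstack([cv2.resize(a["color"][130:280,220:420,::-1],None,fx=2,fy=2),cv2.resize(b["color"][150:300,220:420,::-1],None,fx=2,fy=2)]),cv2.resize(w["color"][:250,:,::-1],(800,300))]))
E
```

```text
[ 0.54077711 -0.02481215  0.0702389 ] [-3.13909559e+00 -3.50583339e-04  1.55564913e+00] [-0.55040464 -0.27478325 -2.5674783 ]
```

View pics/5.png

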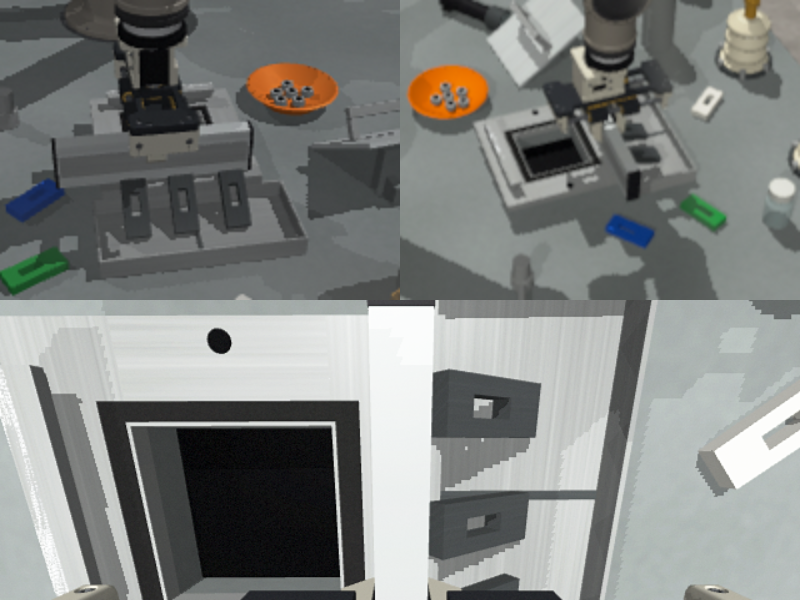

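All three clamps have tipped down into the tray, with their rear ends still on the flange edge. Pushing on to clear them.

Request:
send_rows:
  series:
    - [0,0.006,0,0,0,0,1]
    - [0,0.006,0,0,0,0,1]
    - [0,0.006,0,0,0,0,1]
    - [0,0.006,0,0,0,0,1]
    - [0,0.006,0,0,0,0,1]

```text
time: 8.38
tool_pos: [0.5712, -0.0255, 0.0703]
tool_rot: [-3.141, -0.0, 1.555]
contact_force: [-3.2, 1.3, -2.9]
opening: 0.0198
```

Request:
send_rows:
  series:
    - [0,0.004,0,0,0,0,1]
    - [0,0,0,0,0,0,1]

```text
time: 8.55
tool_pos: [0.5763, -0.0257, 0.0705]
tool_rot: [3.14, 0.0, 1.555]
contact_force: [-1.8, -0.2, -4.1]
opening: 0.0197
```

```bash
python3 - <<'E'
from h import *
s=observe();print(s["tool_pos"],s["tool_rot"],s["contact_force"])
b=imaging.read_camera("side");a=imaging.read_camera("scene");w=imaging.read_camera("wrist")
cv2.imwrite("pics/6.png",np.vstack([np.hstack([cv2.resize(a["color"][130:280,220:420,::-1],None,fx=2,fy=2),cv2.resize(b["color"][150:300,220:420,::-1],None,fx=2,fy=2)]),cv2.resize(w["color"][:250,:,::-1],(800,300))]))
E
```

```text
[ 0.57629478 -0.02565835  0.07046951] [3.14008793e+00 6.71431674e-05 1.55517672e+00] [-1.78022065 -0.19315236 -4.0521917 ]
```

View pics/6.png

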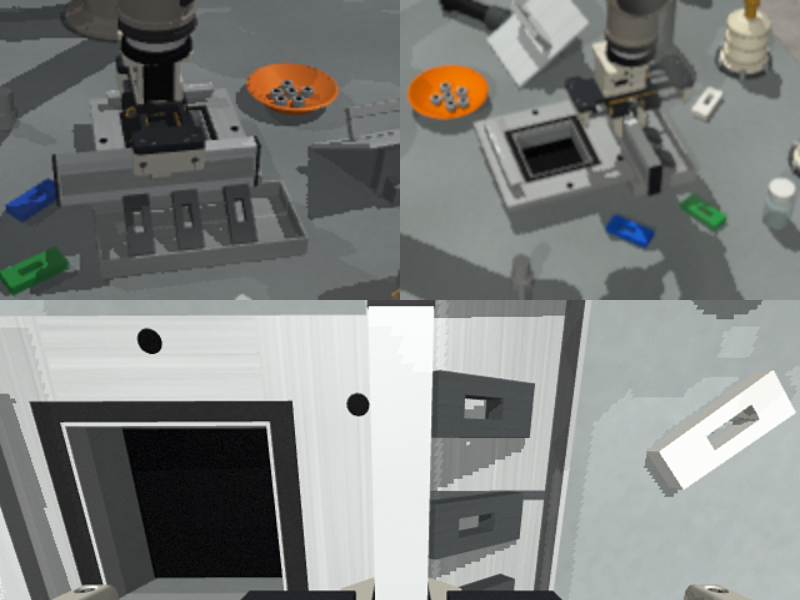

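The clamps now lean on the straightedge, about 22 mm past the flange edge. Raising it straight up should let them drop flat.

Request:
send_rows:
  series:
    - [0,0.003,-0.01,0,0,0,1]
    - [0,0,-0.015,0,0,0,1]
    - [0,0,-0.02,0,0,0,1]
    - [0,0,-0.025,0,0,0,1]
    - [0,0,-0.025,0,0,0,1]

```text
time: 9.12
tool_pos: [0.5782, -0.0256, 0.1666]
tool_rot: [3.141, -0.0, 1.555]
contact_force: [1.0, -0.3, -2.9]
opening: 0.0198
```

```bash
python3 - <<'E'
from h import *
s=observe();print(s["tool_pos"],s["tool_rot"],s["contact_force"])
b=imaging.read_camera("side");a=imaging.read_camera("scene");w=imaging.read_camera("wrist")
cv2.imwrite("pics/7.png",np.vstack([np.hstack([cv2.resize(a["color"][130:280,220:420,::-1],None,fx=2,fy=2),cv2.resize(b["color"][150:300,220:420,::-1],None,fx=2,fy=2)]),cv2.resize(w["color"][:250,:,::-1],(800,300))]))
plan([.523,-.298,.15],[np.pi,0,np.radians(186.1)],16)
E
```

```text
[ 0.57817434 -0.02561379  0.16655967] [ 3.14071317e+00 -1.09481113e-04  1.55498581e+00] [ 0.97795448 -0.26980631 -2.91777695]
16 rows: shift [-0.01088, -0.01633, 0.00106] turn [0.00025, 0.00036, -0.10581]
```

View pics/7.png

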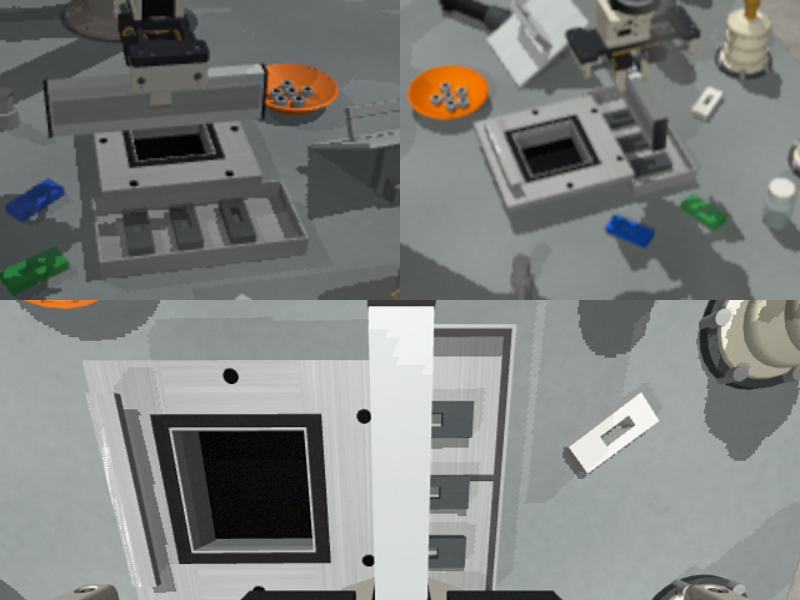

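All three clamps lie flat in the tray and the opening is clear. Taking the straightedge back to where it stood.

Request:
send_rows:
  series:
    - [-0.0109,-0.0163,0.001,0,0,-0.1058,1]
    - [-0.0109,-0.0163,0.001,0,0,-0.1058,1]
    - [-0.0109,-0.0163,0.001,0,0,-0.1058,1]
    - [-0.0109,-0.0163,0.001,0,0,-0.1058,1]
    - [-0.0109,-0.0163,0.001,0,0,-0.1058,1]

```text
time: 9.68
tool_pos: [0.5078, -0.0942, 0.1587]
tool_rot: [-3.14, -0.002, 2.09]
contact_force: [0.3, 0.1, -3.0]
opening: 0.0197
```

Request:
send_rows:
  series:
    - [-0.0109,-0.0163,0.001,0,0,-0.1058,1]
    - [-0.0109,-0.0163,0.001,0,0,-0.1058,1]
    - [-0.0109,-0.0163,0.001,0,0,-0.1058,1]
    - [-0.0109,-0.0163,0.001,0,0,-0.1058,1]
    - [-0.0109,-0.0163,0.001,0,0,-0.1058,1]

```text
time: 10.1
tool_pos: [0.4836, -0.1884, 0.1538]
tool_rot: [3.141, -0.002, 2.618]
contact_force: [0.1, -1.3, -4.0]
opening: 0.0197
```

Request:
send_rows:
  series:
    - [-0.0109,-0.0163,0.001,0,0,-0.1058,1]
    - [-0.0109,-0.0163,0.001,0,0,-0.1058,1]
    - [-0.0109,-0.0163,0.001,0,0,-0.1058,1]
    - [-0.0109,-0.0163,0.001,0,0,-0.1058,1]
    - [-0.0109,-0.0163,0.001,0,0,-0.1058,1]

```text
time: 10.52
tool_pos: [0.5102, -0.282, 0.1485]
tool_rot: [3.14, -0.002, -3.136]
contact_force: [-0.2, 0.3, -3.2]
opening: 0.0196
```

Request:
send_rows:
  series:
    - [-0.0109,-0.0163,0.001,0,0,-0.1058,1]
    - [0,0,0,0,0,0,1]
    - [0,0,0,0,0,0,1]

```text
time: 10.77
tool_pos: [0.5213, -0.2977, 0.1472]
tool_rot: [3.139, -0.002, -3.037]
contact_force: [-0.4, -0.1, -3.7]
opening: 0.0193
```

```bash
python3 - <<'E'
from h import *
s=observe();print(s["tool_pos"],s["tool_rot"],s["contact_force"])
w=imaging.read_camera("wrist");cv2.imwrite("pics/8.png",w["color"][:,:,::-1])
plan([.523,-.298,.029],[np.pi,0,np.radians(186.1)],5)
E
```

```text
[ 0.52128148 -0.29767636  0.14723253] [ 3.13935303e+00 -1.98879933e-03 -3.03748698e+00] [-0.35319266 -0.11289168 -3.72389094]
5 rows: shift [-0.0004, -0.00029, 0.02372] turn [0.00051, -0.00044, -0.00044]
```

View pics/8.png

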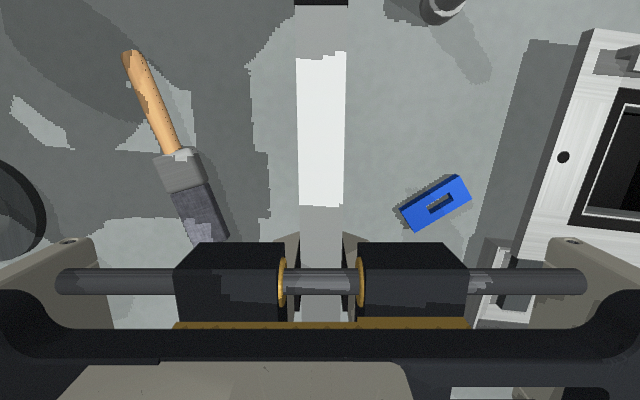

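Request:
send_rows:
  series:
    - [0,0,0.02,0,0,0,1]
    - [0,0,0.03,0,0,0,1]
    - [0,0,0.03,0,0,0,1]
    - [0,0,0.022,0,0,0,1]
    - [0,0,0.01,0,0,0,1]

```text
time: 11.23
tool_pos: [0.5196, -0.2951, 0.0338]
tool_rot: [3.137, -0.005, -3.036]
contact_force: [0.8, 0.7, -3.8]
opening: 0.0198
```

Request:
send_rows:
  series:
    - [0,0,0.003,0,0,0,1]
    - [0,0,0.002,0,0,0,1]
    - [0,0,0.001,0,0,0,1]
    - [0,0,0.001,0,0,0,1]
    - [0,0,0,0,0,0,1]

```text
time: 11.65
tool_pos: [0.5225, -0.298, 0.0316]
tool_rot: [-3.14, 0.002, -3.035]
contact_force: [-0.4, 1.3, -3.7]
opening: 0.0198
```

Request:
send_rows:
  series:
    - [0,0,0.002,0,0,0,1]
    - [0,0,0.0015,0,0,0,1]
    - [0,0,0.001,0,0,0,1]
    - [0,0,0,0,0,0,1]

```text
time: 11.98
tool_pos: [0.5223, -0.2979, 0.0276]
tool_rot: [-3.141, 0.001, -3.035]
contact_force: [-2.6, 1.5, 6.3]
opening: 0.0194
```

Request:
send_rows:
  series:
    - [0,0,0,0,0,0,0.45]
    - [0,0,0,0,0,0,0.45]
    - [0,0,0,0,0,0,0.45]
    - [0,0,-0.005,0,0,0,0.45]
    - [0,0,-0.025,0,0,0,0.45]

```text
time: 12.4
tool_pos: [0.5198, -0.2961, 0.0528]
tool_rot: [3.136, -0.006, -3.035]
contact_force: [-0.7, -0.5, 0.3]
opening: 0.0477
```

Request:
send_rows:
  series:
    - [0,0,-0.035,0,0,0,0.45]
    - [0,0,-0.035,0,0,0,0.2]
    - [0,0,-0.035,0,0,0,0]

```text
time: 12.65
tool_pos: [0.5217, -0.2975, 0.1627]
tool_rot: [3.141, -0.0, -3.035]
contact_force: [0.8, 0.3, 0.4]
opening: 0.0594
```

```bash
python3 - <<'E'
from h import *
s=observe();print(s["tool_pos"],s["tool_rot"],s["contact_force"])
a=imaging.read_camera("scene");cv2.imwrite("pics/9.png",cv2.resize(a["color"][130:310,100:500,::-1],None,fx=2,fy=2))
E
```

```text
[ 0.52166977 -0.29745276  0.16266627] [ 3.14124509e+00 -2.28827533e-04 -3.03520615e+00] [0.79838678 0.27628179 0.43117255]
```

View pics/9.png

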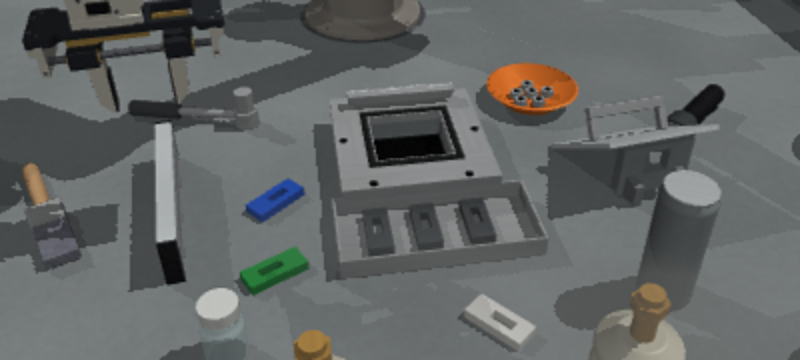

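The straightedge stands back on the deck at about (168,200) in the crop, and the clamps are in the tray. Now measuring the cover corners and handle from the saved wrist view by rays, with depth as a check.

```bash
python3 - <<'E'
from ld import *
d=np.load("w1.npz"); c={k:d[k] for k in d.files}; P=pts(c)
cv2.imwrite("pics/10.png",cv2.resize(c["color"][105:235,440:610,::-1],None,fx=4.5,fy=4.5,interpolation=0))
n=np.array([-.5675,-.0609,.8212]); ok=c["range_z"]>0
D=(P-[.5297,.3146,.0564])@n
m=(ok&(abs(D)<.003)).astype(np.uint8); m[:105]=0;m[235:]=0;m[:,:445]=0;m[:,600:]=0
m=cv2.morphologyEx(m,cv2.MORPH_OPEN,np.ones((5,5)))
k,l,st,_=cv2.connectedComponentsWithStats(m); i=1+st[1:,4].argmax(); 
mm=l==i; print("comp",st[i])
ct=cv2.findContours(mm.astype(np.uint8),0,2)[0]; ct=max(ct,key=cv2.contourArea); hull=cv2.convexHull(ct); ap=cv2.approxPolyDP(hull,5,True)[:,0]; print("corners px",ap.tolist())
g=P[mm]; nn=np.linalg.svd(g-g.mean(0))[2][2];nn*=np.sign(nn[2]); print("n",nn,"tilt",np.degrees(np.arccos(nn[2])))
ex=np.array([-nn[0],-nn[1],0]);ex/=np.linalg.norm(ex);ey=np.cross([0,0,1],ex);eX=np.cross(ey,nn); print("yaw",np.degrees(np.arctan2(ex[1],ex[0])))
rc=cv2.minAreaRect((np.c_[g@eX,g@ey]*1000).astype(np.float32)); print(rc)
ctr=rc[0][0]/1000*eX+rc[0][1]/1000*ey+nn*(g.mean(0)@nn); print("top ctr",ctr,"zrange",np.percentile(g[:,2],[.5,99.5]))
for a,b in ap: print((a,b),P[b,a].round(4))
D=(P-ctr)@nn; X=(P-ctr)@eX; Y=(P-ctr)@ey
h=ok&(D>.036)&(D<.05)&(abs(X)<.025)&(abs(Y)<.07)
print("handle",h.sum(),"X",np.percentile(X[h],[2,50,98]),"Y",np.percentile(Y[h],[1,99]),"D",np.percentile(D[h],[2,50,98]))
hm=h&(D>.041); print("bar top mid",P[hm].mean(0)); rc=cv2.minAreaRect((np.c_[X[hm],Y[hm]]*1000).astype(np.float32)); print(rc)
E
```

```text
comp [ 459  118  126  106 9535]
corners px [[553, 118], [584, 222], [477, 223], [459, 119]]
n [-0.56804348 -0.06018409  0.82079503] tilt 34.835541161830136
yaw 6.047913461484776
((484.55694580078125, 234.3663330078125), (155.8370819091797, 171.23683166503906), 89.84797668457031)
top ctr [0.52620319 0.29142921 0.05226224] zrange [0.00378599 0.10072739]
(np.int32(553), np.int32(118)) [0.4495 0.3553 0.0048]
(np.int32(584), np.int32(222)) [0.5875 0.3705 0.1002]
(np.int32(477), np.int32(223)) [0.6048 0.2233 0.0992]
(np.int32(459), np.int32(119)) [0.4665 0.2077 0.0062]
handle 843 X [-0.00454049  0.00231775  0.00661716] Y [-0.05654032  0.05161736] D [0.03682648 0.04360459 0.04529935]
bar top mid [0.50261416 0.2861974  0.08883001]
((0.8741226196289062, -2.201740264892578), (110.61669158935547, 12.204106330871582), 89.97427368164062)
```

View pics/10.png

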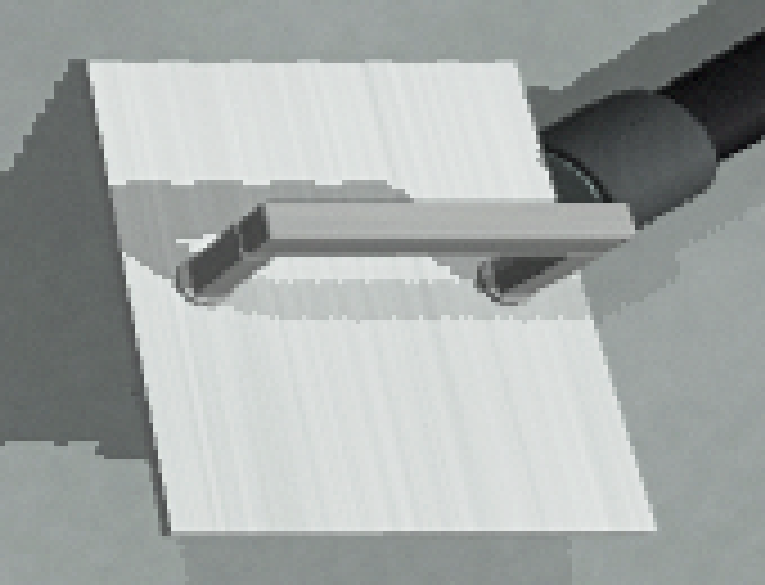

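```bash
cat > cov.py <<'E'
from h import *
nn=np.array([-.56804,-.06018,.8208]);nn/=np.linalg.norm(nn)
ex=np.array([-nn[0],-nn[1],0]);ex/=np.linalg.norm(ex);ey=np.cross([0,0,1],ex);eX=np.cross(ey,nn)
Rg=Ro.from_matrix(np.c_[ey,eX,-nn]); rg=Rg.as_euler("xyz")
G=np.array([.5061,.2871,.0834]); TG=G-.0188*nn; TA=TG+.09*nn
E
python3 - <<'E'
from cov import *
print(rg,TG,TA)
s1=([.48,-.02,.24],[np.pi,0,np.radians(96.05)])
plan(*s1,15)
plan(TA,rg,12,cur=s1)
E
```

```text
[2.53360379 0.         1.67634585] [0.51677913 0.28823138 0.06796899] [0.46565563 0.28281519 0.14184085]
15 rows: shift [0.01478, 0.01481, -0.00476] turn [3e-05, 0.00091, 0.10479] 
12 rows: shift [0.02522, -0.00085, 0.0084] turn [-0.05067, -0.0, 0.0]
```

Request:
send_rows:
  series:
    - [0.0148,0.0148,-0.005,0,0,0.1048,0]
    - [0.0148,0.0148,-0.005,0,0,0.1048,0]
    - [0.0148,0.0148,-0.005,0,0,0.1048,0]
    - [0.0148,0.0148,-0.005,0,0,0.1048,0]
    - [0.0148,0.0148,-0.005,0,0,0.1048,0]

```text
time: 13.12
tool_pos: [0.4557, -0.2167, 0.1863]
tool_rot: [-3.142, 0.0, 2.718]
contact_force: [-0.3, 0.0, 0.1]
opening: 0.0916
```

Request:
send_rows:
  series:
    - [0.0148,0.0148,-0.005,0,0,0.1048,0]
    - [0.0148,0.0148,-0.005,0,0,0.1048,0]
    - [0.0148,0.0148,-0.005,0,0,0.1048,0]
    - [0.0148,0.0148,-0.005,0,0,0.1048,0]
    - [0.0148,0.0148,-0.005,0,0,0.1048,0]

```text
time: 13.53
tool_pos: [0.4398, -0.1142, 0.2115]
tool_rot: [3.141, 0.0, 2.194]
contact_force: [0.0, 0.5, -0.5]
opening: 0.092
```

Request:
send_rows:
  series:
    - [0.0148,0.0148,-0.005,0,0,0.1048,0]
    - [0.0148,0.0148,-0.005,0,0,0.1048,0]
    - [0.0148,0.0148,-0.005,0,0,0.1048,0]
    - [0.0148,0.0148,-0.005,0,0,0.1048,0]
    - [0.0148,0.0148,-0.005,0,0,0.1048,0]

```text
time: 13.95
tool_pos: [0.4774, -0.0172, 0.2366]
tool_rot: [3.141, 0.0, 1.671]
contact_force: [1.4, 1.0, -0.1]
opening: 0.0918
```

Request:
send_rows:
  series:
    - [0,0,0,0,0,0,0]

```text
time: 14.03
tool_pos: [0.4792, -0.016, 0.2372]
tool_rot: [3.138, -0.0, 1.673]
contact_force: [-0.4, -0.3, 0.0]
opening: 0.0916
```

```bash
python3 - <<'E'
from cov import *
s=observe();print(s["tool_pos"],s["tool_rot"],s["qpos"])
plan(TA,rg,12)
E
```

```text
[ 0.47916306 -0.01602709  0.23718332] [ 3.13813006e+00 -3.36042407e-04  1.67297052e+00] [-1.94369503e-01  2.47716466e-01  1.62819648e+00  1.39918110e-03
  1.26246673e+00 -2.96965576e-01]
12 rows: shift [0.02488, -0.00081, 0.00817] turn [-0.05038, 6e-05, -0.00028]
```

Request:
send_rows:
  series:
    - [0.0249,-0.0008,0.0082,-0.0505,0,-0.0003,0]
    - [0.0249,-0.0008,0.0082,-0.0505,0,-0.0003,0]
    - [0.0249,-0.0008,0.0082,-0.0505,0,-0.0003,0]
    - [0.0249,-0.0008,0.0082,-0.0505,0,-0.0003,0]
    - [0.0249,-0.0008,0.0082,-0.0505,0,-0.0003,0]

```text
time: 14.45
tool_pos: [0.4639, 0.1059, 0.1948]
tool_rot: [2.886, 0.001, 1.679]
contact_force: [0.9, 0.7, 0.5]
opening: 0.0919
```

Request:
send_rows:
  series:
    - [0.0249,-0.0008,0.0082,-0.0505,0,-0.0003,0]
    - [0.0249,-0.0008,0.0082,-0.0505,0,-0.0003,0]
    - [0.0249,-0.0008,0.0082,-0.0505,0,-0.0003,0]
    - [0.0249,-0.0008,0.0082,-0.0505,0,-0.0003,0]
    - [0.0249,-0.0008,0.0082,-0.0505,0,-0.0003,0]

```text
time: 14.87
tool_pos: [0.4609, 0.2274, 0.1559]
tool_rot: [2.641, 0.002, 1.68]
contact_force: [0.3, -0.9, -0.4]
opening: 0.0916
```

Request:
send_rows:
  series:
    - [0.0249,-0.0008,0.0082,-0.0505,0,-0.0003,0]
    - [0.0249,-0.0008,0.0082,-0.0505,0,-0.0003,0]
    - [0,0,0,0,0,0,0]
    - [0,0,0,0,0,0,0]

```text
time: 15.2
tool_pos: [0.4627, 0.2555, 0.1459]
tool_rot: [2.582, 0.011, 1.677]
contact_force: [-0.2, -0.1, 0.7]
opening: 0.0915
```

```bash
python3 - <<'E'
from cov import *
s=observe();print(s["tool_pos"],TA,s["tool_rot"],rg,s["qpos"])
c=imaging.read_camera("wrist");np.savez("w11.npz",**c);cv2.imwrite("pics/11.png",c["color"][:,:,::-1])
b=imaging.read_camera("side");cv2.imwrite("pics/11b.png",cv2.resize(b["color"][60:260,180:440,::-1],None,fx=3,fy=3))
P=pts(c);ok=c["range_z"]>0
D=(P-G)@nn; X=(P-G)@eX; Y=(P-G)@ey
m=ok&(abs(D+.037)<.004)&(abs(X)<.1)&(abs(Y)<.09); g=P[m]
n2=np.linalg.svd(g-g.mean(0),full_matrices=False)[2][2];n2*=np.sign(n2[2]);print("n",n2,nn,m.sum(), "D",np.median(D[m]))
h=ok&(D>-.002)&(D<.012)&(abs(X)<.02)&(abs(Y)<.07)
print("bar",h.sum(),"X",np.percentile(X[h],[2,50,98]),"Y",np.percentile(Y[h],[1,99]),"D",np.percentile(D[h],[2,50,98]))
E
```

```text
[0.46272331 0.25546209 0.14590464] [0.46565563 0.28281519 0.14184085] [2.58209959 0.0111044  1.67660509] [2.53360379 0.         1.67634585] [ 0.48271792  0.26157424  2.07414107 -0.64362019  0.34702707  0.93277626]
n [-0.56808527 -0.06029316  0.8207581 ] [-0.56803895 -0.06017989  0.82079848] 28457 D -0.03706313530248858
bar 1969 X [-0.00623929 -0.00048596  0.00522218] Y [-0.05145522  0.0550141 ] D [0.00538268 0.00682894 0.0082056 ]
```

View pics/11.png

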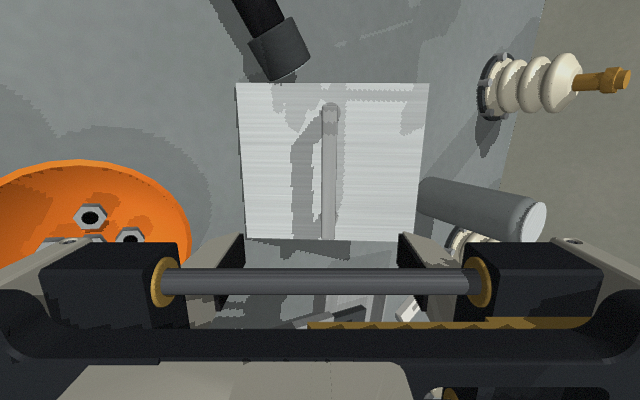

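View pics/11b.png

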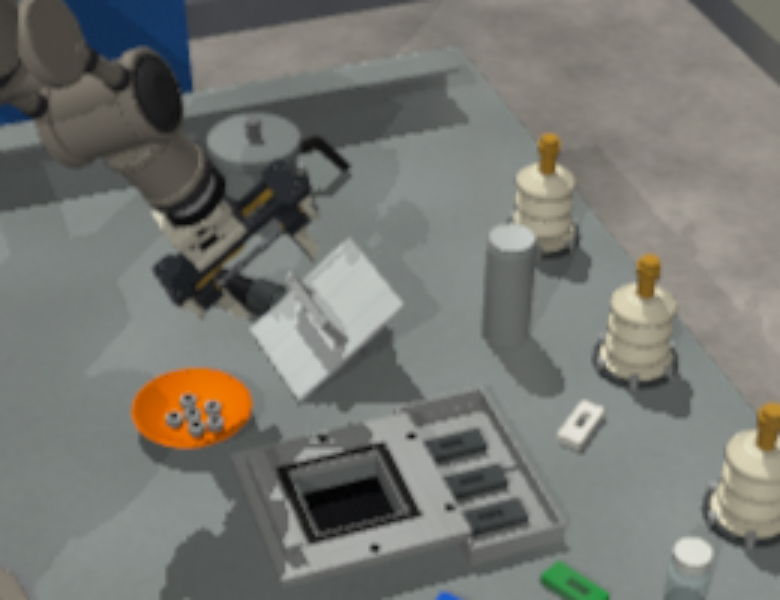

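The bar measures within 2 mm of my estimate. At the grasp, though, wrist joint 5 would fall below its range. I'll lean the hand 14° sideways about the jaw axis, which keeps the pads flat on the bar and moves joint 5 clear.

```bash
cat >> cov.py <<'E'
al=np.radians(14)
G=np.array([.5055,.2889,.0831])
tz=-np.cos(al)*nn-np.sin(al)*ey; ty=eX; tx=np.cross(ty,tz)
Rg=Ro.from_matrix(np.c_[tx,ty,tz]); rg=Rg.as_euler("xyz")
TG=G+.0188*tz; TA=TG-.06*tz
E
python3 - <<'E'
from cov import *
print(tz,rg,TG,TA); s=observe(); print(s["tool_pos"],s["tool_rot"])
plan(TA,rg,8)
E
```

```text
[ 0.57665312 -0.18218327 -0.79641725] [2.51939336 0.19989776 1.53487662] [0.51634108 0.28547495 0.06812736] [0.48174189 0.29640595 0.11591239]
[0.46361397 0.25480921 0.14675655] [2.58054689 0.0095564  1.67343995]
8 rows: shift [0.00545, 0.00022, 0.00419] turn [-0.0058, -0.02934, 0.00107]
```

Request:
send_rows:
  series:
    - [0.0055,0,0.001,-0.006,-0.05,0.001,0]
    - [0.0055,0,0.001,-0.006,-0.05,0.001,0]
    - [0.0055,0,0.003,-0.006,-0.05,0.001,0]
    - [0.0055,0,0.004,-0.006,-0.05,0.001,0]
    - [0.0055,0,0.004,-0.006,-0.04,0.001,0]

```text
time: 15.72
tool_pos: [0.47, 0.2812, 0.1339]
tool_rot: [2.534, 0.208, 1.534]
contact_force: [-0.3, 0.1, 0.2]
opening: 0.0918
```

```bash
python3 - <<'E'
from cov import *
s=observe(); print(s["tool_pos"],s["tool_rot"],s["qpos"])
plan(TA,rg,4)
E
```

```text
[0.46999435 0.28116079 0.13391097] [2.53446139 0.20829299 1.53358391] [ 0.6951352   0.41040047  1.93010181 -0.95297126  0.67243536  1.39855641]
4 rows: shift [0.00475, 0.00021, 0.00456] turn [-0.00383, 0.0019, 0.00095]
```

Joint 4 is now at -0.95, close to its limit of -1. Before going on I'll fit the arm's kinematics from the logged poses, to find a grasp lean that stays within all joint ranges.

```bash
cat > fk.py <<'E'
import numpy as np
from scipy.spatial.transform import Rotation as Ro
from scipy.optimize import least_squares
D=[([1.08502751,.342741363,1.52501182,2.7e-5,1.27537627,-.145957],[.17475,.494642,.226037],[-3.140076,-.00024892,2.80177]),
([-.212936957,.347097685,1.80692251,-.000188,.988024823,-.204739688],[.4689622,-.02328225,.13296566],[-3.14111781,6e-5,1.56270263]),
([-.194369503,.247716466,1.62819648,.001399,1.26246673,-.296965576],[.47916306,-.01602709,.23718332],[3.13813,-.000336,1.67297052]),
([.48271792,.26157424,2.07414107,-.64362019,.34702707,.93277626],[.46272331,.25546209,.14590464],[2.58209959,.0111044,1.67660509]),
([.6951352,.41040047,1.93010181,-.95297126,.67243536,1.39855641],[.46999435,.28116079,.13391097],[2.53446139,.20829299,1.53358391])]
rz=lambda a:Ro.from_euler("z",a); ry=lambda a:Ro.from_euler("y",a)
def rot(q,sg): return rz(q[0])*ry(q[1]+q[2])*rz(sg[0]*q[3])*ry(q[4])*rz(sg[1]*q[5]+sg[2])
def pos(q,p):
    e,d1,h,a,pq,pp,d2,tx,t=p
    v=ry(q[4]).apply([tx,0,t])+[0,d2,0]
    v=rz(SG[0]*q[3]).apply(v)+[pq,0,pp]
    v=ry(q[1]+q[2]).apply(v)+[a*np.sin(q[1])+e,d1,h+a*np.cos(q[1])]
    return rz(q[0]).apply(v)
best=None
for s1 in(1,-1):
  for s2 in(1,-1):
    for k in np.arange(-2,3)*np.pi/2:
        er=max((rot(q,(s1,s2,k)).inv()*Ro.from_euler("xyz",r)).magnitude() for q,_,r in D)
        if best is None or er<best[0]: best=(er,(s1,s2,k))
SG=best[1]
if __name__=="__main__": print(best)
x0=np.array([0,.0765,.13,.49,.0,.38,0,0,.25])
f=lambda p:np.r_[np.concatenate([(pos(q,p)-x) for q,x,_ in D])*1000,(p-x0)*np.array([20,3,3,3,20,3,3,20,3])*1]
sol=least_squares(f,x0); PR=sol.x
if __name__=="__main__": print(PR.round(4)); print((f(PR)[:15]).reshape(5,3).round(2))
LO=np.array([-2.53,-.77,.04,-1,.28,-3.11]);HI=np.array([2.53,2.02,2.7,4.14,2.66,3.11])
def ik(x,R,q0,mar=.03):
    g=lambda q:np.r_[(pos(q,PR)-x)*1000/5,(rot(q,SG).inv()*R).as_rotvec()*180/np.pi]
    s=least_squares(g,np.clip(q0,LO+.05,HI-.05),bounds=(LO+mar,HI-mar)); return s.x,np.abs(g(s.x)).max()
E
python3 fk.py
```

```text
(2.7709977594761785e-06, (1, 1, np.float64(1.5707963267948966)))
[1.000e-04 7.640e-02 2.228e-01 5.061e-01 4.640e-02 3.795e-01 0.000e+00
 0.000e+00 3.180e-01]
[[-0.01 -0.03  0.01]
 [ 0.02 -0.01  0.02]
 [-0.02 -0.    0.  ]
 [ 0.01  0.01 -0.01]
 [-0.    0.01 -0.02]]
```

The kinematic fit is accurate to 0.03 mm. Now searching grasp leans.

```bash
cat > srch.py <<'E'
from cov import *
from fk import ik
seeds=[[.5,.5,1.9,-.6,.5,1],[.3,.5,2.0,1.5,.5,-1],[.3,.5,2,2.5,.5,-2],[.5,.5,1.9,3.1,.5,-2.5],[.5,.5,1.9,-.6,.5,-2.5]]
def gp(al,be,back,flip=0):
    # al lean about jaw axis, be pitch offset about bar axis
    z=-np.cos(al)*nn-np.sin(al)*ey; y=eX; x=np.cross(y,z); R=Ro.from_matrix(np.c_[x,y,z])
    R=R*Ro.from_rotvec([be,0,0]); R=Ro.from_rotvec([0,0,0])*R
    if flip: R=R*Ro.from_rotvec([0,0,np.pi])
    z=R.as_matrix()[:,2]; return G+(.0188-back)*z,R
if __name__=="__main__":
  for fl in(0,1):
    for ad in range(-50,31,5):
      o=[]
      for back in(0,.06):
        x,R=gp(np.radians(ad),0,back,fl)
        r=min((ik(x,R,np.array(s)) for s in seeds),key=lambda t:t[1]); o.append((r[1].round(2),r[0].round(2).tolist()))
      print(fl,ad,o)
E
python3 srch.py
```

```text
0 -50 [(np.float64(0.0), [-0.06, 0.69, 2.08, 1.6, 0.96, -1.87]), (np.float64(0.0), [-0.19, 0.6, 2.13, 1.46, 1.01, -1.82])]
0 -45 [(np.float64(0.0), [-0.03, 0.65, 2.11, 1.66, 0.86, -1.87]), (np.float64(0.0), [-0.14, 0.55, 2.16, 1.51, 0.9, -1.81])]
0 -40 [(np.float64(0.0), [0.02, 0.61, 2.13, 1.72, 0.76, -1.87]), (np.float64(0.0), [-0.09, 0.49, 2.18, 1.56, 0.8, -1.78])]
0 -35 [(np.float64(0.0), [0.07, 0.57, 2.14, 1.78, 0.65, -1.87]), (np.float64(0.0), [-0.03, 0.44, 2.2, 1.6, 0.68, -1.75])]
0 -30 [(np.float64(0.0), [0.13, 0.54, 2.14, 1.85, 0.53, -1.87]), (np.float64(0.0), [0.04, 0.4, 2.21, 1.64, 0.56, -1.71])]
0 -25 [(np.float64(0.0), [0.19, 0.52, 2.14, 1.92, 0.42, -1.88]), (np.float64(0.0), [0.12, 0.37, 2.2, 1.67, 0.43, -1.66])]
0 -20 [(np.float64(0.43), [0.24, 0.5, 2.14, 2.04, 0.31, -1.95]), (np.float64(0.62), [0.19, 0.35, 2.19, 1.68, 0.31, -1.61])]
0 -15 [(np.float64(2.83), [0.28, 0.52, 2.17, 2.46, 0.31, -2.33]), (np.float64(4.87), [0.2, 0.36, 2.23, 1.94, 0.31, -1.86])]
0 -10 [(np.float64(5.28), [0.36, 0.53, 2.19, 3.02, 0.31, -2.81]), (np.float64(6.73), [0.38, 0.32, 2.01, 0.06, 0.31, 
[... 2372 characters left out ...]
.97, 0.37, -1.82]), (np.float64(0.79), [0.6, 0.39, 2.0, -0.97, 0.42, -1.78])]
1 10 [(np.float64(3.33), [0.59, 0.54, 1.89, -0.97, 0.49, -1.78]), (np.float64(0.93), [0.66, 0.43, 1.94, -0.97, 0.56, -1.74])]
1 15 [(np.float64(3.39), [0.64, 0.57, 1.84, -0.97, 0.62, -1.74]), (np.float64(0.86), [0.71, 0.47, 1.88, -0.97, 0.68, -1.7])]
1 20 [(np.float64(3.3), [0.68, 0.61, 1.79, -0.97, 0.73, -1.71]), (np.float64(0.61), [0.76, 0.52, 1.83, -0.97, 0.8, -1.67])]
1 25 [(np.float64(3.09), [0.71, 0.65, 1.74, -0.97, 0.85, -1.68]), (np.float64(0.24), [0.8, 0.57, 1.77, -0.97, 0.91, -1.65])]
1 30 [(np.float64(2.8), [0.74, 0.69, 1.69, -0.97, 0.96, -1.66]), (np.float64(0.0), [0.83, 0.63, 1.7, -0.96, 1.02, -1.64])]
```

```bash
cat > path.py <<'E'
from srch import *
import fk
def orient(pitch,lean,yaw):
    """cover attitude (yaw, pitch up of +x edge) and tool lean about jaw axis"""
    Rc=Ro.from_euler("z",yaw)*Ro.from_euler("y",-pitch)   # cover frame
    x,y,z=Rc.as_matrix().T
    tz=-np.cos(lean)*z-np.sin(lean)*y; ty=x; tx=np.cross(ty,tz)
    return Ro.from_matrix(np.c_[tx,ty,tz]),Rc
YC=np.radians(6.05);PC=np.radians(34.84)
HX=np.array([.4585,.0085]);YH=np.radians(-.7)
def run(wps,q):
    for nm,x,R in wps:
        q2,e=fk.ik(np.array(x),R,q,.0); print(nm,np.round(x,3),"err",e.round(2),q2.round(2)); q=q2
    return q
if __name__=="__main__":
  for L in (-30,-35):
    L=np.radians(L); q=observe()["qpos"]; w=[]
    V=lambda p,l,y=YC:orient(np.radians(p),l,y)[0]
    w+= [("up",[.47,.27,.2],V(20,np.radians(7))),("vert",[.47,.26,.23],V(0,0))]
    for f in(.25,.5,.75,1): w.append(("lean",[.47,.25,.23],V(0,L*f)))
    for p in(10,20,30,34.84):
        R=V(p,L); w.append(("pitch",G+(.0188-.08)*R.as_matrix()[:,2]+[0,0,.03*(1-p/34.84)],R))
    R=V(34.84,L); tz=R.as_matrix()[:,2]
    for b in(.06,.03,0): w.append(("in",G+(.0188-b)*tz,R))
    q=run(w,q); w=[]
    print("carry")
    for t in np.linspace(0,1,9):
        p=np.radians(34.84+(10-34.84)*t); y=YC+(YH-YC)*t; R=orient(p,L,y)[0]
        g=G+[0,0,.1*min(1,t*3)]+np.array([HX[0]+.03-G[0],HX[1]-G[1],0])*max(0,(t-.25)/.75)
        w.append((f"{t:.2f}",g+.0188*R.as_matrix()[:,2],R))
    R=orient(0,L,YH)[0]; w.append(("flat",[HX[0],HX[1],.083]+.0188*R.as_matrix()[:,2],R))
    run(w,q)
E
python3 path.py
```

```text
up [0.47 0.27 0.2 ] err 0.0 [ 0.53  0.28  1.75 -0.34  0.86  0.63]
vert [0.47 0.26 0.23] err 0.0 [0.36 0.36 1.49 0.   1.29 0.26]
lean [0.47 0.25 0.23] err 0.0 [0.27 0.33 1.54 0.14 1.25 0.12]
lean [0.47 0.25 0.23] err 0.0 [ 0.19  0.32  1.58  0.28  1.23 -0.01]
lean [0.47 0.25 0.23] err 0.0 [ 0.11  0.31  1.63  0.42  1.23 -0.15]
lean [0.47 0.25 0.23] err 0.0 [ 0.03  0.33  1.67  0.55  1.25 -0.28]
pitch [0.5   0.258 0.157] err 0.0 [ 0.04  0.39  1.81  0.69  0.93 -0.54]
pitch [0.491 0.257 0.146] err 0.0 [ 0.03  0.35  1.98  0.9   0.73 -0.84]
pitch [0.482 0.256 0.133] err 0.0 [ 0.02  0.34  2.14  1.29  0.59 -1.33]
pitch [0.479 0.255 0.127] err 0.0 [ 0.01  0.35  2.22  1.56  0.58 -1.65]
in [0.487 0.266 0.112] err 0.0 [ 0.04  0.4   2.21  1.64  0.56 -1.71]
in [0.501 0.283 0.091] err 0.0 [ 0.09  0.47  2.18  1.75  0.54 -1.8 ]
in [0.514 0.299 0.07 ] err 0.0 [ 0.13  0.54  2.14  1.85  0.53 -1.87]
carry
0.00 [0.514 0.299 0.07 ] err 0.0 [ 0.13  0.54  2.14  1.85  0.53 -1.87]
0.12 [0.513 0.299 0.107] err 0.0 [ 0.13  0.45  2.09  1.51  0.5  -1.46]
0.25 [0.513 0.299 0.144] err 0.0 [ 0.13  0.37  2.02  1.18  0.54
[... 1409 characters left out ...]
13 0.301 0.07 ] err 0.0 [ 0.07  0.57  2.14  1.78  0.65 -1.87]
0.12 [0.513 0.3   0.108] err 0.0 [ 0.08  0.48  2.09  1.53  0.62 -1.53]
0.25 [0.512 0.3   0.145] err 0.0 [ 0.08  0.39  2.03  1.28  0.64 -1.2 ]
0.38 [0.509 0.253 0.169] err 0.0 [-0.03  0.33  2.01  1.08  0.75 -1.04]
0.50 [0.505 0.206 0.169] err 0.0 [-0.14  0.33  2.    0.98  0.84 -1.  ]
0.62 [0.502 0.16  0.169] err 0.0 [-0.24  0.33  1.97  0.89  0.93 -0.97]
0.75 [0.498 0.113 0.168] err 0.0 [-0.34  0.34  1.94  0.81  1.02 -0.94]
0.88 [0.495 0.066 0.168] err 0.0 [-0.43  0.36  1.89  0.73  1.11 -0.92]
1.00 [0.491 0.019 0.168] err 0.0 [-0.51  0.39  1.83  0.66  1.19 -0.89]
flat [0.459 0.019 0.068] err 0.0 [-0.5   0.57  1.88  0.61  1.09 -0.88]
```

```bash
python3 - <<'E'
from path import *
s=observe(); L=np.radians(-30)
A=([.47,.255,.215],orient(np.radians(5),L,YC)[0].as_euler("xyz"))
plan(*A,10)
R=orient(PC,L,YC)[0]; B=(G+(.0188-.06)*R.as_matrix()[:,2],R.as_euler("xyz"))
plan(*B,10,cur=A); C=(G+.0188*R.as_matrix()[:,2],R.as_euler("xyz")); print(A,B,C)
E
```

```text
10 rows: shift [-0.00179, 0.00284, -0.00816] turn [0.05128, 0.07586, 0.007] 
10 rows: shift [-0.00441, -0.00151, 0.00951] turn [-0.0451, -0.0, -0.02604] 
([0.47, 0.255, 0.215], array([ 3.04091103, -0.52140317,  1.72666573])) (array([0.48740104, 0.26626637, 0.11238458]), array([ 2.46457909, -0.42286556,  1.99498528])) (array([0.51375875, 0.29922797, 0.06973713]), array([ 2.46457909, -0.42286556,  1.99498528]))
```

Request:
send_rows:
  series:
    - [-0.0018,0.0028,-0.0082,0.0513,0.0759,0.007,0]
    - [-0.0018,0.0028,-0.0082,0.0513,0.0759,0.007,0]
    - [-0.0018,0.0028,-0.0082,0.0513,0.0759,0.007,0]
    - [-0.0018,0.0028,-0.0082,0.0513,0.0759,0.007,0]
    - [-0.0018,0.0028,-0.0082,0.0513,0.0759,0.007,0]

```text
time: 16.13
tool_pos: [0.4618, 0.275, 0.1657]
tool_rot: [2.758, -0.065, 1.651]
contact_force: [-0.6, -0.3, -0.8]
opening: 0.0917
```

Request:
send_rows:
  series:
    - [-0.0018,0.0028,-0.0082,0.0513,0.0759,0.007,0]
    - [-0.0018,0.0028,-0.0082,0.0513,0.0759,0.007,0]
    - [-0.0018,0.0028,-0.0082,0.0513,0.0759,0.007,0]
    - [-0.0018,0.0028,-0.0082,0.0513,0.0759,0.007,0]
    - [-0.0018,0.0028,-0.0082,0.0513,0.0759,0.007,0]

```text
time: 16.55
tool_pos: [0.4656, 0.258, 0.2049]
tool_rot: [2.988, -0.422, 1.715]
contact_force: [-0.1, 0.2, -0.1]
opening: 0.0919
```

```bash
python3 - <<'E'
from path import *
s=observe(); L=np.radians(-30); print(s["tool_pos"],s["tool_rot"],s["qpos"])
R=orient(PC,L,YC)[0]; B=(G+(.0188-.06)*R.as_matrix()[:,2],R.as_euler("xyz"))
plan(*B,10)
E
```

```text
[0.46563228 0.25799611 0.20488296] [ 2.98791305 -0.42176835  1.71490276] [ 0.10699026  0.26683665  1.79344311  0.51117479  0.99360759 -0.26855777]
10 rows: shift [-0.00378, -0.00107, 0.00879] turn [-0.04057, 0.01047, -0.02348]
```

Request:
send_rows:
  series:
    - [-0.0038,-0.0011,0.0088,-0.0406,0.0105,-0.0235,0.5]
    - [-0.0038,-0.0011,0.0088,-0.0406,0.0105,-0.0235,0.5]
    - [-0.0038,-0.0011,0.0088,-0.0406,0.0105,-0.0235,0.5]
    - [-0.0038,-0.0011,0.0088,-0.0406,0.0105,-0.0235,0.5]
    - [-0.0038,-0.0011,0.0088,-0.0406,0.0105,-0.0235,0.5]

```text
time: 16.97
tool_pos: [0.4711, 0.2591, 0.1552]
tool_rot: [2.725, -0.432, 1.852]
contact_force: [0.6, 0.9, 0.1]
opening: 0.0633
```

```bash
python3 - <<'E'
from path import *
s=observe(); L=np.radians(-30); print(s["tool_pos"],s["tool_rot"],s["qpos"])
R=orient(PC,L,YC)[0]; B=(G+(.0188-.06)*R.as_matrix()[:,2],R.as_euler("xyz"))
plan(*B,7)
E
```

```text
[0.47107358 0.25912248 0.15523482] [ 2.72518253 -0.43192224  1.85208776] [ 0.0779611   0.2787082   2.0314808   0.85286241  0.65138458 -0.75976504]
7 rows: shift [-0.00241, -0.00065, 0.00616] turn [-0.02871, 0.00857, -0.01657]
```

Request:
send_rows:
  series:
    - [-0.0024,-0.0006,0.006,-0.0287,0.0086,-0.0166,0.5]
    - [-0.0024,-0.0006,0.006,-0.0287,0.0086,-0.0166,0.5]
    - [-0.0024,-0.0006,0.006,-0.0287,0.0086,-0.0166,0.5]
    - [-0.0024,-0.0006,0.006,-0.0287,0.0086,-0.0166,0.5]
    - [-0.0024,-0.0006,0.006,-0.0287,0.0086,-0.0166,0.5]

```text
time: 17.38
tool_pos: [0.4819, 0.2634, 0.125]
tool_rot: [2.539, -0.428, 1.954]
contact_force: [0.5, -0.4, -0.1]
opening: 0.0461
```

Request:
send_rows:
  series:
    - [-0.0012,-0.0003,0.003,-0.0287,0.0086,-0.0166,0.5]
    - [0,0,0,0,0,0,0.5]

```text
time: 17.55
tool_pos: [0.482, 0.2639, 0.1208]
tool_rot: [2.506, -0.427, 1.972]
contact_force: [-0.7, -0.5, 0.6]
opening: 0.0459
```

```bash
python3 - <<'E'
from path import *
s=observe(); L=np.radians(-30); print(s["tool_pos"],s["tool_rot"],s["qpos"])
R=orient(PC,L,YC)[0]; B=(G+(.0188-.06)*R.as_matrix()[:,2],R.as_euler("xyz"))
plan(*B,3)
c=imaging.read_camera("wrist");cv2.imwrite("pics/12.png",c["color"][:,:,::-1])
P=pts(c);ok=c["range_z"]>0
D=(P-G)@nn; X=(P-G)@eX; Y=(P-G)@ey
h=ok&(D>-.002)&(D<.012)&(abs(X)<.02)&(abs(Y)<.07)
print("bar",h.sum(),"X",np.percentile(X[h],[2,50,98]),"Y",np.percentile(Y[h],[1,99]),"D",np.percentile(D[h],[2,50,98]))
E
```

```text
[0.48198783 0.2638878  0.12077064] [ 2.50619153 -0.42702045  1.97229016] [ 0.04583687  0.36694171  2.18651424  1.49365969  0.54764581 -1.53884331]
3 rows: shift [-0.00115, 3e-05, 0.00322] turn [-0.01075, 0.00311, -0.00631] 
bar 1841 X [-0.00562036 -0.00020578  0.00567209] Y [-0.05438974  0.05281174] D [0.00545308 0.00687855 0.00816382]
```

View pics/12.png

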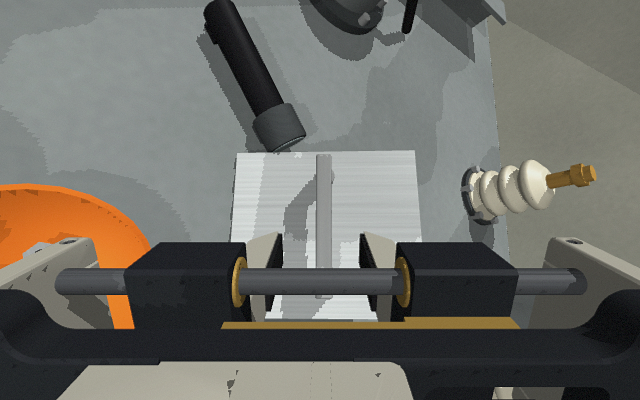

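The bar sits centred between the jaws (column 323) and the measured offset is under 1 mm. Now advancing 60 mm along the tool.

Request:
send_rows:
  series:
    - [-0.0012,0,0.003,-0.011,0.003,-0.006,0.5]
    - [-0.0012,0,0.003,-0.011,0.003,-0.006,0.5]
    - [-0.001,0,0.003,-0.011,0.003,-0.006,0.5]
    - [0,0,0.012,0,0,0,0.5]
    - [0,0,0.012,0,0,0,0.5]

```text
time: 18.02
tool_pos: [0.4987, 0.28, 0.0973]
tool_rot: [2.463, -0.423, 1.995]
contact_force: [0.6, 0.2, 0.5]
opening: 0.046
```

```bash
python3 - <<'E'
from path import *
s=observe(); L=np.radians(-30); print(s["tool_pos"],s["tool_rot"],s["qpos"])
R=orient(PC,L,YC)[0]; plan(G+.0188*R.as_matrix()[:,2],R.as_euler("xyz"),4)
E
```

```text
[0.49865883 0.28002647 0.09725934] [ 2.46333972 -0.42314489  1.99471914] [ 0.07955871  0.45488579  2.18043048  1.72139153  0.54528741 -1.77016862]
4 rows: shift [-0.00025, -0.00044, 0.00919] turn [0.00034, -2e-05, -9e-05]
```

Request:
send_rows:
  series:
    - [0,-0.0004,0.009,0,0,0,0.5]
    - [-0.0003,-0.0004,0.009,0,0,0,0.5]
    - [-0.0003,-0.0004,0.009,0,0,0,0.5]
    - [-0.0003,-0.0004,0.007,0,0,0,0.5]
    - [0,0,0,0,0,0,0.5]

```text
time: 18.43
tool_pos: [0.512, 0.2985, 0.0706]
tool_rot: [2.465, -0.424, 1.995]
contact_force: [0.2, -0.1, 1.2]
opening: 0.0457
```

```bash
python3 - <<'E'
from path import *
s=observe(); L=np.radians(-30); print(s["tool_pos"],s["tool_rot"],s["contact_force"])
R=orient(PC,L,YC)[0]; plan(G+.0188*R.as_matrix()[:,2],R.as_euler("xyz"),1)
c=imaging.read_camera("wrist");b=imaging.read_camera("side");cv2.imwrite("pics/13.png",np.hstack([c["color"][:,120:520,::-1],cv2.resize(b["color"][100:233,220:353,::-1],(400,400))]))
E
```

```text
[0.51199136 0.29850838 0.07064656] [ 2.46541309 -0.42395156  1.99533233] [ 0.18053231 -0.05589048  1.18133065]
1 rows: shift [-0.00044, 0.00099, 0.00182] turn [-0.00098, -0.00104, -0.00043]
```

View pics/13.png

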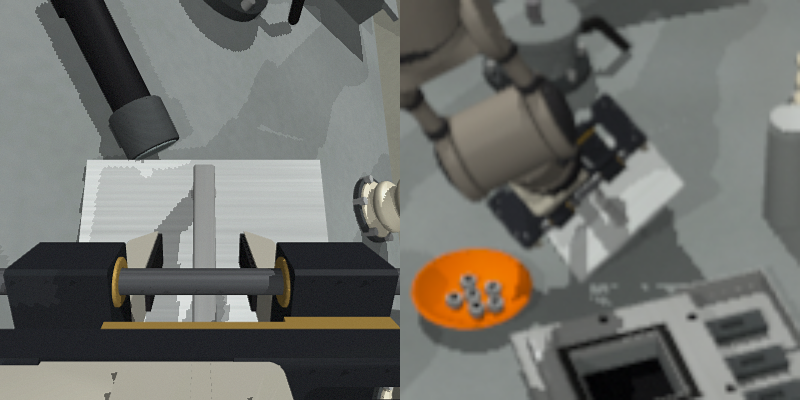

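Bar in place between the jaws. Closing with 55 N.

Request:
send_rows:
  newtons: 55
  series:
    - [0,0.001,0.002,0,0,0,0.8]
    - [0,0,0,0,0,0,1]
    - [0,0,0,0,0,0,1]
    - [0,0,0,0,0,0,1]
    - [0,0,0,0,0,0,1]

```text
time: 18.95
tool_pos: [0.5127, 0.2994, 0.0699]
tool_rot: [2.466, -0.424, 1.995]
contact_force: [0.3, -0.2, -0.3]
opening: 0.0168
```

Request:
send_rows:
  series:
    - [0,0,0,0,0,0,1]
    - [0,0,0,0,0,0,1]

```text
time: 19.12
tool_pos: [0.5138, 0.2997, 0.0707]
tool_rot: [2.464, -0.424, 1.996]
contact_force: [3.2, 0.4, 3.5]
opening: 0.0115
```

```bash
python3 - <<'E'
from path import *
s=observe(); L=np.radians(-30); print(s["tool_pos"],s["tool_rot"],s["contact_force"],s["opening"])
R=orient(PC,L,YC)[0]; plan(G+.0188*R.as_matrix()[:,2],R.as_euler("xyz"),1)
E
```

```text
[0.51379493 0.29968196 0.07068625] [ 2.46360088 -0.4241684   1.99558422] [3.23680693 0.40813474 3.47336485] 0.01146303489064627
1 rows: shift [-0.00075, -0.00061, 0.00041] turn [0.00073, -0.00136, -0.00039]
```

```bash
cat > car.py <<'E'
from path import *
L=np.radians(-30)
def tcp_from_cover(O,pitch,yaw):
    R,Rc=orient(pitch,L,yaw); g=np.array(O)+.043*Rc.as_matrix()[:,2]
    return g+.0188*R.as_matrix()[:,2],R.as_euler("xyz")
def cover_from_tcp(p,r):
    R=Ro.from_euler("xyz",r).as_matrix(); tx,ty,tz=R.T
    g=p-.0188*tz; z=-np.cos(L)*tz+np.sin(L)*tx; # cover z
    y=np.cross(z,ty); return g-.043*z,ty,y,z
def hat(xh,yh,zh): 
    c,s=np.cos(YH),np.sin(YH); return np.array([HX[0]+c*xh-s*yh,HX[1]+s*xh+c*yh,zh])
def pose_edge(xe,ze,pitch,yh=0.,yaw=None):
    """cover origin such that lower -x edge corner sits at hatch x=xe, world z=ze"""
    O=hat(xe+.085*np.cos(pitch),yh,ze+.085*np.sin(pitch)); return tcp_from_cover(O,pitch,YH if yaw is None else yaw)
def rep(s=None):
    s=s or observe(); O,x,y,z=cover_from_tcp(s["tool_pos"],s["tool_rot"]); E=O-.085*x
    c,sn=np.cos(YH),np.sin(YH); f=lambda P:np.array([c*(P[0]-HX[0])+sn*(P[1]-HX[1]),-sn*(P[0]-HX[0])+c*(P[1]-HX[1]),P[2]-.04])*1000
    print("cover O hatch mm",f(O).round(1),"edge",f(E).round(1),"pitch",np.degrees(np.arcsin(x[2])).round(2),"roll",np.degrees(np.arcsin(y[2])).round(2),"yaw rel",(np.degrees(np.arctan2(x[1],x[0]))-np.degrees(YH)).round(2),"F",s["contact_force"].round(1),"op",round(s["opening"],4),"t",round(s["time"],2))
E
python3 - <<'E'
from car import *
rep(); s=observe(); R=Ro.from_euler("xyz",s["tool_rot"])
print("up in tool",R.inv().apply([0,0,1]).round(3))
p1=(s["tool_pos"]+[0,0,.095],s["tool_rot"])
T=pose_edge(-.055,.09,np.radians(8)); print(T)
mid=pose_edge(-.055,.11,np.radians(22),yh=.2,yaw=np.radians(3))
plan(*mid,7,cur=p1); plan(*T,13,cur=mid)
E
```

```text
cover O hatch mm [ 51.4 319.8  26.4] edge [-17.8 311.7 -22.1] pitch 34.87 roll 45.34 yaw rel 6.7 F [3.2 0.4 3.5] op 0.0115 t 19.12
up in tool [ 0.412  0.572 -0.71 ]
(array([0.4840672 , 0.01758832, 0.12828841]), array([ 2.98071259, -0.5179891 ,  1.63875839]))
7 rows: shift [-0.00809, -0.00569, -0.00857] turn [0.02446, -0.00383, 0.02177] 
13 rows: shift [-0.01478, -0.00039, -0.00514] turn [0.01387, -0.00129, 0.01356]
```

```bash
sed -i 's/z=-np.cos(L)\*tz+np.sin(L)\*tx/z=-np.cos(L)*tz-np.sin(L)*tx/' car.py; python3 - <<'E'
from car import *
rep()
E
```

```text
cover O hatch mm [ 68.  284.3   8.7] edge [ -1.3 276.2 -39.8] pitch 34.87 roll 0.09 yaw rel 6.7 F [3.2 0.4 3.5] op 0.0115 t 19.12
```

Request:
send_rows:
  series:
    - [0.002,0.003,-0.0036,0,0,0,1]
    - [0.008,0.0114,-0.0142,0,0,0,1]
    - [0.01,0.0143,-0.0178,0,0,0,1]
    - [0.01,0.0143,-0.0178,0,0,0,1]
    - [0.01,0.0143,-0.0178,0,0,0,1]

```text
time: 19.53
tool_pos: [0.5119, 0.298, 0.1685]
tool_rot: [2.471, -0.423, 1.993]
contact_force: [1.1, 0.7, -4.4]
opening: 0.0116
```

```bash
python3 - <<'E'
from car import *
rep()
s=observe();print(s["tool_pos"],s["qpos"],s["torque"])
mid=pose_edge(-.055,.11,np.radians(22),yh=.2,yaw=np.radians(3))
plan(*mid,7)
c=imaging.read_camera("wrist");np.savez("w14.npz",**c);b=imaging.read_camera("side");cv2.imwrite("pics/14.png",np.hstack([c["color"][:,120:520,::-1],cv2.resize(b["color"][100:233,220:353,::-1],(400,400))]))
E
```

```text
cover O hatch mm [ 66.  282.5 106.5] edge [ -3.6 274.2  58.4] pitch 34.49 roll -0.08 yaw rel 6.84 F [ 1.1  0.7 -4.4] op 0.0116 t 19.53
[0.51186286 0.2979619  0.16852388] [ 0.12411693  0.31934106  2.06463791  1.3148887   0.53127361 -1.26013007] [-0.71414682  0.70006696  0.0526375 ]
7 rows: shift [-0.00817, -0.00566, -0.008] turn [0.02353, -0.00347, 0.02154]
```

View pics/14.png

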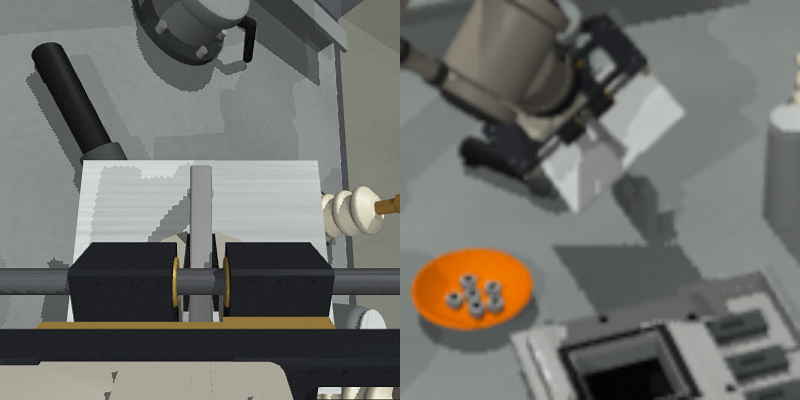

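The cover is lifted (weight about 4.4–5 N). Carrying it over.

Request:
send_rows:
  series:
    - [-0.0082,-0.0057,-0.008,0.0235,-0.0035,0.0215,1]
    - [-0.0082,-0.0057,-0.008,0.0235,-0.0035,0.0215,1]
    - [-0.0082,-0.0057,-0.008,0.0235,-0.0035,0.0215,1]
    - [-0.0082,-0.0057,-0.008,0.0235,-0.0035,0.0215,1]
    - [-0.0082,-0.0057,-0.008,0.0235,-0.0035,0.0215,1]

```text
time: 20.05
tool_pos: [0.485, 0.24, 0.1643]
tool_rot: [2.637, -0.471, 1.884]
contact_force: [0.2, 0.4, -4.7]
opening: 0.0113
```

Request:
send_rows:
  series:
    - [-0.0082,-0.0057,-0.008,0.0235,-0.0035,0.0215,1]
    - [-0.0082,-0.0057,-0.008,0.0235,-0.0035,0.0215,1]

```text
time: 20.22
tool_pos: [0.4737, 0.2172, 0.1648]
tool_rot: [2.705, -0.485, 1.837]
contact_force: [0.4, 0.4, -4.6]
opening: 0.0118
```

```bash
python3 - <<'E'
from car import *
rep()
T=pose_edge(-.055,.09,np.radians(8)); plan(*T,13); plan(*T,15)
# cover relative to tool measured from w14 : plane normal & +y edge
d=np.load("w14.npz"); c={k:d[k] for k in d.files}; P=pts(c); ok=c["range_z"]>0
p=np.array([.51186,.29796,.16852]);O,x,y,z=cover_from_tcp(p,np.array([2.471,-.423,1.993]))
Q=P-O; X,Y,Z=Q@x,Q@y,Q@z
m=ok&(abs(Z-.006)<.006)&(abs(X)<.1)&(Y>.0)&(Y<.09); m=cv2.morphologyEx(m.astype(np.uint8),cv2.MORPH_OPEN,np.ones((3,3)))>0
A=np.c_[X[m],Y[m],np.ones(m.sum())]; co=np.linalg.lstsq(A,Z[m],rcond=None)[0]; print("plane slope x,y deg",np.degrees(co[:2]).round(2),"z at O",co[2].round(4))
print("X ext at Y .04-.06",np.percentile(X[m&(abs(Y-.05)<.01)],[.5,99.5]).round(4),"Y max",[np.percentile(Y[m&(abs(X-v)<.01)],99.5).round(4) for v in(-.06,-.03,.03,.06)])
h=ok&(Z>.041)&(Z<.056)&(abs(X)<.02)&(Y>.02)&(Y<.07); print("bar X vs Y",[np.median(X[h&(abs(Y-v)<.006)]).round(4) for v in(.03,.04,.05)],np.percentile(Y[h],99).round(4))
E
```

```text
cover O hatch mm [ 23.3 200.2 100. ] edge [-55.4 195.1  68.2] pitch 21.96 roll 0.14 yaw rel 3.71 F [ 0.4  0.4 -4.6] op 0.0118 t 20.22
13 rows: shift [-0.01471, -0.00032, -0.00528] turn [0.01379, -0.0015, 0.01356] 
15 rows: shift [-0.01275, -0.00027, -0.00457] turn [0.01195, -0.0013, 0.01175] 
plane slope x,y deg [-0.22 -0.07] z at O 0.0053
X ext at Y .04-.06 [-0.0852  0.0832] Y max [np.float64(0.0739), np.float64(0.074), np.float64(0.0741), np.float64(0.0737)]
bar X vs Y [np.float64(-0.0008), np.float64(-0.0011), np.float64(-0.0011)] 0.0535
```

Request:
send_rows:
  series:
    - [-0.0147,-0.0003,-0.0053,0.0138,-0.0015,0.0136,1]
    - [-0.0147,-0.0003,-0.0053,0.0138,-0.0015,0.0136,1]
    - [-0.0147,-0.0003,-0.0053,0.0138,-0.0015,0.0136,1]
    - [-0.0147,-0.0003,-0.0053,0.0138,-0.0015,0.0136,1]
    - [-0.0147,-0.0003,-0.0053,0.0138,-0.0015,0.0136,1]

```text
time: 20.63
tool_pos: [0.4809, 0.1406, 0.1513]
tool_rot: [2.808, -0.504, 1.764]
contact_force: [0.5, -0.1, -4.9]
opening: 0.0114
```

Request:
send_rows:
  series:
    - [-0.0147,-0.0003,-0.0053,0.0138,-0.0015,0.0136,1]
    - [-0.0147,-0.0003,-0.0053,0.0138,-0.0015,0.0136,1]
    - [-0.0147,-0.0003,-0.0053,0.0138,-0.0015,0.0136,1]
    - [-0.0147,-0.0003,-0.0053,0.0138,-0.0015,0.0136,1]
    - [-0.0147,-0.0003,-0.0053,0.0138,-0.0015,0.0136,1]

```text
time: 21.05
tool_pos: [0.4845, 0.0641, 0.1375]
tool_rot: [2.914, -0.517, 1.687]
contact_force: [0.5, -0.8, -4.8]
opening: 0.0117
```

Request:
send_rows:
  series:
    - [-0.0147,-0.0003,-0.0053,0.0138,-0.0015,0.0136,1]
    - [-0.0147,-0.0003,-0.0053,0.0138,-0.0015,0.0136,1]
    - [-0.0147,-0.0003,-0.0053,0.0138,-0.0015,0.0136,1]
    - [0,0,0,0,0,0,1]
    - [0,0,0,0,0,0,1]

```text
time: 21.47
tool_pos: [0.4854, 0.0181, 0.1295]
tool_rot: [2.977, -0.52, 1.639]
contact_force: [-0.0, -0.0, -4.5]
opening: 0.0116
```

```bash
python3 - <<'E'
from car import *
rep()
T=pose_edge(-.060,.048,np.radians(8)); plan(*T,5)
c=imaging.read_camera("wrist");np.savez("w15.npz",**c);b=imaging.read_camera("side");cv2.imwrite("pics/15.png",np.hstack([c["color"][:,120:520,::-1],cv2.resize(b["color"][130:263,220:353,::-1],(400,400))]))
E
```

```text
cover O hatch mm [30.6  0.6 63. ] edge [-53.5   0.8  50.9] pitch 8.18 roll 0.15 yaw rel -0.11 F [-0.  -0.  -4.5] op 0.0116 t 21.47
5 rows: shift [-0.00429, -0.00248, 0.00718] turn [0.00073, -0.00046, -0.0]
```

View pics/15.png

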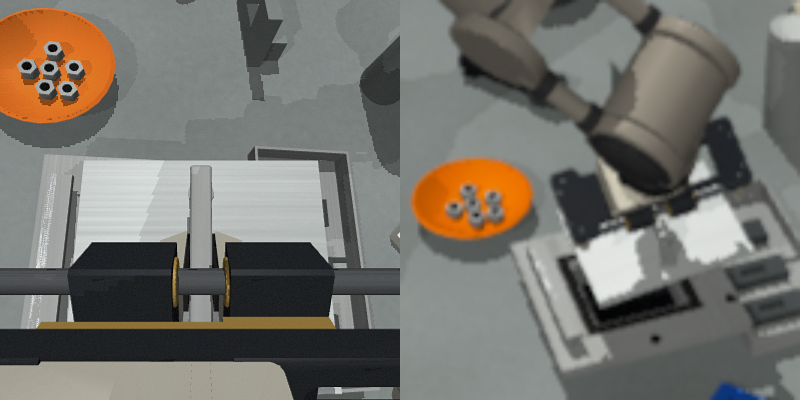

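The side view shows the cover hovering level over the opening. Its near edge is about 10 mm clear of the keeper lip. Lowering it in front of the lip.

Request:
send_rows:
  series:
    - [-0.0043,-0.0025,0.0072,0.0007,0,0,1]
    - [-0.0043,-0.0025,0.0072,0.0007,0,0,1]
    - [-0.0043,-0.0025,0.0072,0.0007,0,0,1]
    - [-0.0043,-0.0025,0.0072,0.0007,0,0,1]
    - [-0.0043,-0.0025,0.0072,0,0,0,1]

```text
time: 21.98
tool_pos: [0.4792, 0.0176, 0.0866]
tool_rot: [2.979, -0.518, 1.64]
contact_force: [0.8, -0.2, -4.5]
opening: 0.0115
```

Request:
send_rows:
  series:
    - [0,0,0,0,0,0,1]

```text
time: 22.07
tool_pos: [0.4783, 0.0178, 0.0858]
tool_rot: [2.982, -0.519, 1.639]
contact_force: [0.1, 0.6, -4.5]
opening: 0.0119
```

```bash
python3 - <<'E'
from car import *
rep()
T=pose_edge(-.062,.043,np.radians(8)); plan(*T,3)
c=imaging.read_camera("wrist");b=imaging.read_camera("side");cv2.imwrite("pics/16.png",np.hstack([c["color"][:,120:520,::-1],cv2.resize(b["color"][160:293,220:353,::-1],(400,400))]))
P=pts(c);ok=c["range_z"]>0
a=YH;X=(P[...,0]-HX[0])*np.cos(a)+(P[...,1]-HX[1])*np.sin(a);Y=-(P[...,0]-HX[0])*np.sin(a)+(P[...,1]-HX[1])*np.cos(a)
Z=P[...,2]
k=ok&(abs(Z-.06)<.0025)&(X<-.065)&(X>-.1)&(abs(Y)<.08); print("keeper top X",np.percentile(X[k],[1,99]).round(4),"Ymax",np.percentile(Y[k],99.7).round(4),"z",np.median(Z[k]))
m=ok&(X>-.07)&(X<-.04)&(Y>0.02)&(Y<.09)&(Z>.046)&(Z<.062); print("cover near X min",np.percentile(X[m],[.5]).round(4),"Ymax",np.percentile(Y[m],99.7).round(4))
m=ok&(X>.06)&(X<.12)&(Y>.02)&(Y<.1)&(Z>.065)&(Z<.09); print("cover far X max",np.percentile(X[m],99.5).round(4),"Ymax",np.percentile(Y[m],99.7).round(4))
f=ok&(abs(Z-.04)<.003)&(abs(X)<.1)&(Y>.07)&(Y<.12); print("flange z",np.median(Z[f]),"Ymax",np.percentile(Y[f],99.5).round(4))
E
```

```text
cover O hatch mm [23.4  0.2 19.4] edge [-60.8   0.2   7.6] pitch 7.95 roll 0.05 yaw rel 0.0 F [ 0.1  0.6 -4.5] op 0.0119 t 22.07
3 rows: shift [-0.00076, -0.00062, 0.00123] turn [-0.00024, -0.00029, -0.00011] 
keeper top X [-0.0919 -0.0728] Ymax 0.075 z 0.05920545183449588
cover near X min [-0.0621] Ymax 0.0742
cover far X max 0.106 Ymax 0.0743
flange z 0.03922946499592303 Ymax 0.1005
```

View pics/16.png

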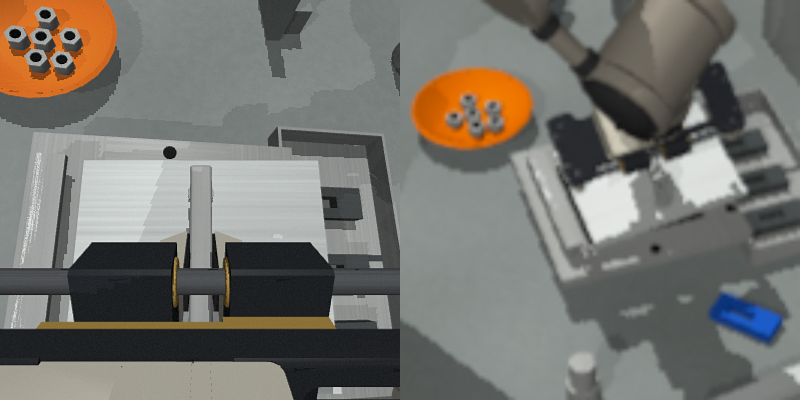

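Keeper and cover line up within 1 mm in y. Lowering to about 3 mm above the face, then sliding under the lip.

Request:
send_rows:
  series:
    - [-0.0008,-0.0006,0.0016,0,0,0,1]
    - [-0.0005,-0.0006,0.0016,0,0,0,1]
    - [0,-0.0006,0.0012,0,0,0,1]
    - [0,0,0,0,0,0,1]

```text
time: 22.5
tool_pos: [0.4783, 0.0185, 0.083]
tool_rot: [2.978, -0.518, 1.64]
contact_force: [0.0, -0.0, -4.6]
opening: 0.0115
```

```bash
python3 - <<'E'
from car import *
rep()
plan(*pose_edge(-.083,.0432,np.radians(8),yh=.0007),6)
E
```

```text
cover O hatch mm [23.5  0.8 16.6] edge [-60.7   0.8   4.6] pitch 8.13 roll -0.02 yaw rel 0.01 F [ 0.  -0.  -4.6] op 0.0115 t 22.5
6 rows: shift [0.00011, -0.0037, -0.00024] turn [0.00033, 5e-05, 0.00021]
```

Request:
send_rows:
  series:
    - [-0.0007,-0.0002,0.0013,0,0,0,1]
    - [0,-0.003,-0.0002,0,0,0,1]
    - [0,-0.004,-0.0004,0,0,0,1]
    - [0,-0.004,-0.0004,0,0,0,1]
    - [0,-0.003,-0.0003,0,0,0,1]

```text
time: 22.92
tool_pos: [0.4637, 0.018, 0.0807]
tool_rot: [2.978, -0.518, 1.64]
contact_force: [-0.7, -0.2, -5.1]
opening: 0.0115
```

```bash
python3 - <<'E'
from car import *
rep()
plan(*pose_edge(-.0845,.0425,np.radians(8),yh=.0007),5)
E
```

```text
cover O hatch mm [ 8.9  0.2 14.2] edge [-75.3   0.2   2.2] pitch 8.11 roll -0.01 yaw rel 0.0 F [-0.7 -0.2 -5.1] op 0.0115 t 22.92
5 rows: shift [0.00022, -0.00181, -0.00019] turn [0.00034, 4e-05, 0.00021]
```

Request:
send_rows:
  series:
    - [0.0003,-0.0018,-0.0003,0,0,0,1]
    - [0.0003,-0.0018,-0.0003,0,0,0,1]
    - [0.0002,-0.0018,-0.0002,0,0,0,1]
    - [0,-0.0018,-0.0002,0,0,0,1]
    - [0,0,0,0,0,0,1]

```text
time: 23.33
tool_pos: [0.4568, 0.0183, 0.0809]
tool_rot: [2.978, -0.518, 1.64]
contact_force: [0.1, 0.4, -5.1]
opening: 0.0116
```

```bash
python3 - <<'E'
from car import *
rep()
c=imaging.read_camera("wrist");b=imaging.read_camera("side");cv2.imwrite("pics/17.png",np.hstack([c["color"][:,120:520,::-1],cv2.resize(b["color"][160:293,220:353,::-1],(400,400))]))
for e in(-.083,-.084): plan(*pose_edge(e,.041,0,yh=.0007),10)
E
```

```text
cover O hatch mm [ 1.9  0.4 14.5] edge [-82.2   0.4   2.5] pitch 8.12 roll -0.02 yaw rel 0.0 F [ 0.1  0.4 -5.1] op 0.0116 t 23.33
10 rows: shift [-0.00063, 0.00024, 0.00119] turn [0.01231, 4e-05, 0.00709] 
10 rows: shift [-0.00063, 0.00014, 0.00118] turn [0.01231, 4e-05, 0.00709]
```

View pics/17.png

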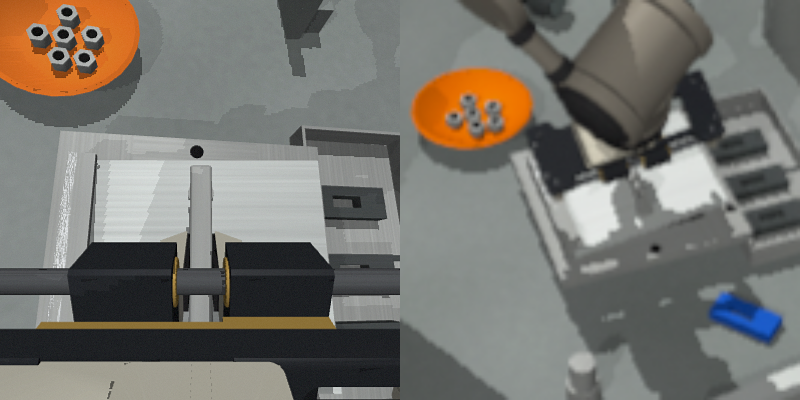

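The edge is under the lip with no contact force. Laying it down by turning about the hooked edge.

Request:
send_rows:
  series:
    - [-0.0006,0.0002,0.0012,0.0123,0,0.0071,1]
    - [-0.0006,0.0002,0.0012,0.0123,0,0.0071,1]
    - [-0.0006,0.0002,0.0012,0.0123,0,0.0071,1]
    - [-0.0006,0.0002,0.0012,0.0123,0,0.0071,1]
    - [-0.0006,0.0002,0.0012,0.0123,0,0.0071,1]

```text
time: 23.85
tool_pos: [0.459, 0.0186, 0.0742]
tool_rot: [3.061, -0.522, 1.599]
contact_force: [-0.2, 0.2, -4.5]
opening: 0.0117
```

Request:
send_rows:
  series:
    - [-0.0006,0.0002,0.0012,0.0123,0,0.0071,1]
    - [-0.0006,0.0002,0.0012,0.0123,0,0.0071,1]
    - [-0.0006,0.0002,0.0012,0.0123,0,0.0071,1]
    - [-0.0006,0.0002,0.0012,0.0123,0,0.0071,1]
    - [0,0,0,0,0,0,1]

```text
time: 24.27
tool_pos: [0.4602, 0.0189, 0.0688]
tool_rot: [3.126, -0.523, 1.566]
contact_force: [-0.5, -1.0, -4.2]
opening: 0.0113
```

```bash
python3 - <<'E'
from car import *
rep(); plan(*pose_edge(-.083,.0405,0,yh=.0007),5)
E
```

```text
cover O hatch mm [2.  1.  2.1] edge [-83.   1.   1.] pitch 0.75 roll -0.03 yaw rel 0.01 F [-0.5 -1.  -4.2] op 0.0113 t 24.27
5 rows: shift [-0.00021, 8e-05, 0.00025] turn [0.00226, 0.0001, 0.00135]
```

Request:
send_rows:
  series:
    - [-0.0003,0,0.0003,0.0022,0,0.0013,1]
    - [-0.0003,0,0.0003,0.0022,0,0.0013,1]
    - [-0.0003,0,0.0003,0.0022,0,0.0013,1]
    - [-0.0002,0,0.0003,0.0022,0,0.0013,1]
    - [0,0,0,0.0022,0,0.0013,1]

```text
time: 24.68
tool_pos: [0.4599, 0.0185, 0.0675]
tool_rot: [3.14, -0.523, 1.559]
contact_force: [-0.2, -0.8, -4.1]
opening: 0.0116
```

Request:
send_rows:
  series:
    - [0,0,0,0,0,0,1]
    - [-0.0002,0,0.0003,0,0,0,1]
    - [0,0,0,0,0,0,1]

```text
time: 24.93
tool_pos: [0.46, 0.0185, 0.0672]
tool_rot: [3.14, -0.523, 1.559]
contact_force: [0.3, -0.0, -4.7]
opening: 0.0116
```

```bash
python3 - <<'E'
from car import *
rep(); print(observe()["torque"])
E
```

```text
cover O hatch mm [1.4 0.6 0.5] edge [-83.6   0.6   0.3] pitch 0.09 roll -0.02 yaw rel -0.02 F [ 0.3 -0.  -4.7] op 0.0116 t 24.93
[-0.65537894  0.02791849  0.05861629]
```

Request:
send_rows:
  series:
    - [-0.0002,0,0.0003,0,0,0,1]
    - [-0.0002,0,0.0003,0,0,0,1]
    - [0,0,0,0,0,0,1]

```text
time: 25.18
tool_pos: [0.46, 0.0185, 0.0671]
tool_rot: [3.139, -0.524, 1.56]
contact_force: [-2.1, -1.4, 3.8]
opening: 0.0113
```

Request:
send_rows:
  series:
    - [-0.0002,0,0.0003,0,0,0,1]
    - [-0.0001,0,0.0002,0,0,0,1]
    - [0,0,0,0,0,0,1]

```text
time: 25.43
tool_pos: [0.46, 0.0185, 0.0671]
tool_rot: [3.139, -0.524, 1.56]
contact_force: [-3.8, -3.7, 10.8]
opening: 0.0113
```

```bash
python3 - <<'E'
from car import *
rep(); print(observe()["torque"])
E
```

```text
cover O hatch mm [1.5 0.6 0.4] edge [-83.5   0.6   0.2] pitch 0.13 roll 0.03 yaw rel 0.01 F [-3.8 -3.7 10.8] op 0.0113 t 25.43
[-0.00520749  0.65702577  0.33437778]
```

Request:
send_rows:
  series:
    - [0.0002,0,-0.0003,0,0,0,1]
    - [0,0,0,0,0,0,1]

```text
time: 25.6
tool_pos: [0.46, 0.0185, 0.0671]
tool_rot: [3.139, -0.524, 1.56]
contact_force: [-3.0, -2.9, 7.5]
opening: 0.0113
```

Request:
send_rows:
  series:
    - [0,-0.0005,0,0,0,0,1]
    - [0,-0.0005,0,0,0,0,1]
    - [0,0,0,0,0,0,1]

```text
time: 25.85
tool_pos: [0.46, 0.0185, 0.0671]
tool_rot: [3.137, -0.524, 1.56]
contact_force: [2.1, -0.3, 6.4]
opening: 0.0116
```

```bash
python3 - <<'E'
from car import *
rep(); print(observe()["torque"])
E
```

```text
cover O hatch mm [1.5 0.6 0.4] edge [-83.5   0.7   0. ] pitch 0.22 roll -0.0 yaw rel -0.06 F [ 2.1 -0.3  6.4] op 0.0116 t 25.85
[ 0.18482305 -0.09497678 -0.10213709]
```

Request:
send_rows:
  series:
    - [0,-0.0005,0,0,0,0,1]
    - [0,-0.0004,0,0,0,0,1]
    - [0,0,0,0,0,0,1]

```text
time: 26.1
tool_pos: [0.4599, 0.0184, 0.0671]
tool_rot: [3.136, -0.523, 1.56]
contact_force: [5.6, 2.0, 5.0]
opening: 0.0116
```

Request:
send_rows:
  series:
    - [0,-0.0004,0,0,0,0,1]
    - [0,-0.0004,0,0,0,0,1]
    - [0,0,0,0,0,0,1]

```text
time: 26.35
tool_pos: [0.4593, 0.0183, 0.0671]
tool_rot: [3.135, -0.523, 1.56]
contact_force: [5.8, 1.0, 4.6]
opening: 0.0115
```

```bash
python3 - <<'E'
from car import *
rep(); print(observe()["torque"])
E
```

```text
cover O hatch mm [0.9 0.4 0.4] edge [-84.1   0.5  -0.1] pitch 0.32 roll -0.04 yaw rel -0.12 F [5.8 1.  4.6] op 0.0115 t 26.35
[ 0.20282001 -0.59611865 -0.40885275]
```

Request:
send_rows:
  series:
    - [0,-0.0004,0,0,0,0,1]
    - [0,-0.0004,0,0,0,0,1]
    - [0,0,0,0,0,0,1]

```text
time: 26.6
tool_pos: [0.4593, 0.0183, 0.0671]
tool_rot: [3.134, -0.523, 1.56]
contact_force: [9.6, 3.5, 2.6]
opening: 0.0114
```

Request:
send_rows:
  series:
    - [0,-0.0004,0,0,0,0,1]
    - [0,-0.0004,0,0,0,0,1]
    - [0,0,0,0,0,0,1]

```text
time: 26.85
tool_pos: [0.4592, 0.0183, 0.0673]
tool_rot: [3.132, -0.523, 1.56]
contact_force: [11.1, 4.8, 2.8]
opening: 0.0116
```

```bash
python3 - <<'E'
from car import *
rep(); print(observe()["torque"])
E
```

```text
cover O hatch mm [0.8 0.4 0.6] edge [-84.2   0.7  -0.1] pitch 0.47 roll -0.05 yaw rel -0.21 F [11.1  4.8  2.8] op 0.0116 t 26.85
[ 0.51071714 -1.43230197 -0.8076668 ]
```

Request:
send_rows:
  series:
    - [0.0002,0,0.0001,0.0034,0,0,1]
    - [0.0002,0,0.0001,0.0034,0,0,1]
    - [0,0,0,0,0,0,1]

```text
time: 27.1
tool_pos: [0.4591, 0.0184, 0.0671]
tool_rot: [3.139, -0.522, 1.56]
contact_force: [11.3, 1.4, 0.9]
opening: 0.0118
```

```bash
python3 - <<'E'
from car import *
rep(); print(observe()["torque"])
E
```

```text
cover O hatch mm [0.6 0.4 0.4] edge [-84.4   0.4   0.2] pitch 0.11 roll -0.1 yaw rel 0.0 F [11.3  1.4  0.9] op 0.0118 t 27.1
[ 0.20212364 -1.27370047 -0.81520112]
```

Flat again (pitch 0.1°) and hard against the keeper at 11 N. Raising the pull to about 15–16 N.

Request:
send_rows:
  series:
    - [0,-0.0004,0,0.0008,0,0,1]
    - [0,-0.0004,0,0.0008,0,0,1]
    - [0,0,0,0,0,0,1]

```text
time: 27.35
tool_pos: [0.459, 0.0184, 0.0673]
tool_rot: [3.139, -0.522, 1.56]
contact_force: [12.4, 4.2, 1.5]
opening: 0.0117
```

Request:
send_rows:
  series:
    - [0,0,0,0,0,0,1]

```text
time: 27.43
tool_pos: [0.459, 0.0184, 0.0673]
tool_rot: [3.139, -0.522, 1.56]
contact_force: [12.9, 2.8, 1.9]
opening: 0.0117
```

```bash
python3 - <<'E'
from car import *
rep(); print(observe()["torque"])
E
```

```text
cover O hatch mm [0.5 0.4 0.6] edge [-84.5   0.4   0.4] pitch 0.12 roll -0.09 yaw rel -0.01 F [12.9  2.8  1.9] op 0.0117 t 27.43
[ 0.29421593 -1.71684202 -1.10190506]
```

Request:
send_rows:
  series:
    - [0,-0.0005,0.0001,0,0,0,1]
    - [0,-0.0005,0.0001,0,0,0,1]
    - [0,0,0,0,0,0,1]

```text
time: 27.68
tool_pos: [0.459, 0.0184, 0.0675]
tool_rot: [3.137, -0.522, 1.56]
contact_force: [15.8, 4.7, 1.3]
opening: 0.0114
```

```bash
python3 - <<'E'
from car import *
rep(); print(observe()["torque"])
E
```

```text
cover O hatch mm [0.4 0.4 0.8] edge [-84.6   0.5   0.4] pitch 0.23 roll -0.1 yaw rel -0.06 F [15.8  4.7  1.3] op 0.0114 t 27.68
[ 0.54800563 -2.14094773 -1.20750339]
```

Request:
send_rows:
  series:
    - [-0.0003,0,0.0004,0.001,0,0.0005,1]
    - [-0.0002,0,0.0003,0.001,0,0.0005,1]
    - [0,0,0,0,0,0,1]
    - [0,0,0,0,0,0,1]

```text
time: 28.02
tool_pos: [0.4591, 0.0183, 0.0671]
tool_rot: [3.139, -0.522, 1.559]
contact_force: [15.5, 4.3, 7.0]
opening: 0.0116
```

```bash
python3 - <<'E'
from car import *
rep(); print(observe()["torque"])
c=imaging.read_camera("wrist");b=imaging.read_camera("side");cv2.imwrite("pics/18.png",np.hstack([c["color"][:,120:520,::-1],cv2.resize(b["color"][160:293,220:353,::-1],(400,400))]))
P=pts(c);ok=c["range_z"]>0
a=YH;X=(P[...,0]-HX[0])*np.cos(a)+(P[...,1]-HX[1])*np.sin(a);Y=-(P[...,0]-HX[0])*np.sin(a)+(P[...,1]-HX[1])*np.cos(a);Z=P[...,2]
m=ok&(abs(X)<.07)&(Y>.04)&(Y<.072)&(abs(Z-.046)<.006); co=np.linalg.lstsq(np.c_[X[m],Y[m]-.055,np.ones(m.sum())],Z[m],rcond=None)[0];print("slope deg",np.degrees(co[:2]).round(2),"z",co[2].round(4))
f=ok&(abs(Z-.04)<.003)&(abs(X)<.08)&(Y>.082)&(Y<.1); print("face z",np.median(Z[f]).round(4))
E
```

```text
cover O hatch mm [0.6 0.4 0.4] edge [-84.4   0.5   0.2] pitch 0.12 roll -0.08 yaw rel -0.05 F [15.5  4.3  7. ] op 0.0116 t 28.02
[ 0.8355741  -1.9460508  -1.18394062]
slope deg [ 0.02 -0.1 ] z 0.0453
face z 0.0392
```

View pics/18.png

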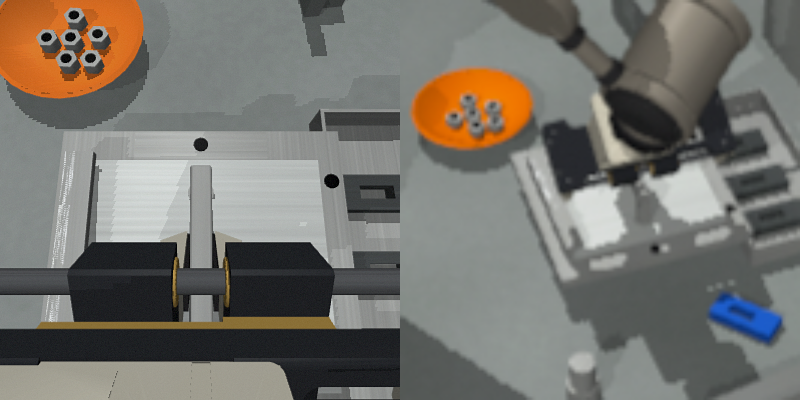

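Flat (slope 0.1° or less, top 6.1 mm above the face) with a 15.5 N pull. Unloading before I open the fingers.

Request:
send_rows:
  series:
    - [0,0.0008,0,0,0,0,1]
    - [0,0.0008,0,0,0,0,1]
    - [0.0002,0.0006,-0.0003,0,0,0,1]
    - [0,0,0,0,0,0,1]

```text
time: 28.45
tool_pos: [0.4591, 0.0184, 0.0671]
tool_rot: [-3.139, -0.522, 1.559]
contact_force: [6.9, -0.9, 10.0]
opening: 0.0116
```

```bash
python3 - <<'E'
from car import *
rep(); print(observe()["torque"])
E
```

```text
cover O hatch mm [0.4 0.5 0.4] edge [-84.6   0.3   0.5] pitch -0.11 roll -0.07 yaw rel 0.09 F [ 6.9 -0.9 10. ] op 0.0116 t 28.45
[ 0.35913115 -0.86908222 -0.59997873]
```

Request:
send_rows:
  series:
    - [0.0002,0.0006,-0.0003,-0.002,0,0,1]
    - [0.0002,0.0005,-0.0003,-0.002,0,0,1]
    - [0,0,0,0,0,0,1]

```text
time: 28.7
tool_pos: [0.4591, 0.0184, 0.0671]
tool_rot: [-3.141, -0.522, 1.559]
contact_force: [5.8, -1.8, 6.6]
opening: 0.0115
```

```bash
python3 - <<'E'
from car import *
rep(); print(observe()["torque"])
E
```

```text
cover O hatch mm [0.5 0.5 0.4] edge [-84.5   0.4   0.4] pitch -0.02 roll -0.09 yaw rel 0.02 F [ 5.8 -1.8  6.6] op 0.0115 t 28.7
[ 0.008756   -0.68186118 -0.46462412]
```

Request:
send_rows:
  series:
    - [0.0002,0.0006,-0.0004,0,0,0,1]
    - [0.0002,0.0004,-0.0003,0,0,0,1]
    - [0,0,0,0,0,0,1]

```text
time: 28.95
tool_pos: [0.4591, 0.0184, 0.0671]
tool_rot: [-3.138, -0.522, 1.558]
contact_force: [4.3, -3.3, 2.7]
opening: 0.0112
```

Request:
send_rows:
  newtons: 10
  series:
    - [0,0,0,0,0,0,1]
    - [0,0,0,0,0,0,0.7]
    - [0,0,0,0,0,0,0.6]
    - [0,0,0,0,0,0,0.5]
    - [0,0,0,0,0,0,0.5]

```text
time: 29.37
tool_pos: [0.4573, 0.0195, 0.0668]
tool_rot: [-3.134, -0.524, 1.558]
contact_force: [1.0, 0.2, 0.4]
opening: 0.0339
```

```bash
python3 - <<'E'
from car import *
rep(); print(observe()["torque"])
E
```

```text
cover O hatch mm [-1.4  1.6  0. ] edge [-86.4   1.4   0.6] pitch -0.37 roll 0.02 yaw rel 0.17 F [1.  0.2 0.4] op 0.0339 t 29.37
[-0.36629074 -0.00309263  0.0237899 ]
```

Request:
send_rows:
  series:
    - [0,0,-0.005,0,0,0,0.5]
    - [0,0,-0.015,0,0,0,0.5]
    - [0,0,-0.03,0,0,0,0.5]
    - [0,0,-0.035,0,0,0,0.5]
    - [0,0,-0.035,0,0,0,0.5]

```text
time: 29.78
tool_pos: [0.4572, -0.0413, 0.1722]
tool_rot: [-3.134, -0.524, 1.558]
contact_force: [1.3, 0.5, 0.6]
opening: 0.0458
```

Request:
send_rows:
  series:
    - [-0.01,0.01,-0.03,0,0,0,0.5]
    - [-0.01,0.01,-0.03,0,-0.05,0,0.5]
    - [-0.01,0.01,-0.02,0,-0.1,0,0.5]
    - [0,0.01,0,0,-0.1,0,0.5]
    - [0,0,0,0,0,0,0.5]

```text
time: 30.2
tool_pos: [0.4994, -0.1062, 0.2285]
tool_rot: [3.141, -0.267, 1.562]
contact_force: [0.4, 0.3, 0.0]
opening: 0.046
```

```bash
python3 - <<'E'
from car import *
s=observe(); print(s["tool_pos"],s["tool_rot"],s["contact_force"])
c=imaging.read_camera("wrist");a=imaging.read_camera("scene");b=imaging.read_camera("side");np.savez("w19.npz",**c)
cv2.imwrite("pics/19.png",c["color"][:,:,::-1]);cv2.imwrite("pics/19b.png",np.vstack([cv2.resize(a["color"][130:310,100:500,::-1],None,fx=1.7,fy=1.7),cv2.resize(b["color"][120:320,200:500,::-1],(680,290))]))
P=pts(c);ok=c["range_z"]>0
X=(P[...,0]-HX[0])*np.cos(YH)+(P[...,1]-HX[1])*np.sin(YH);Y=-(P[...,0]-HX[0])*np.sin(YH)+(P[...,1]-HX[1])*np.cos(YH);Z=P[...,2]
f=ok&(abs(Z-.0395)<.003)&(abs(X)<.1)&(abs(Y)>.082)&(abs(Y)<.1); print("face z",np.median(Z[f]).round(4),f.sum())
m=ok&(X>-.07)&(X<.082)&(abs(Y)<.073)&(abs(Z-.046)<.006); co=np.linalg.lstsq(np.c_[X[m],Y[m],np.ones(m.sum())],Z[m],rcond=None)[0];print("slope deg",np.degrees(co[:2]).round(2),"z",co[2].round(4))
t=ok&(Z>.0428)&(Z<.0485)
for x in(-.06,-.03,.03,.06): v=Y[t&(abs(X-x)<.008)&(abs(Y)<.095)]; print("x",x,"Y",np.percentile(v,[.3,99.7]).round(4))
for y in(-.06,-.03,.03,.06):
    v=X[t&(abs(Y-y)<.008)&(X>.05)&(X<.1)]; print("y",y,"Xmax",np.percentile(v,99.5).round(4) if len(v) else 0)
k=ok&(abs(Z-.06)<.003)&(X<-.065)&(X>-.1)&(abs(Y)<.09); print("keeper X",np.percentile(X[k],[1,99]).round(4),"Y",np.percentile(Y[k],[.3,99.7]).round(4))
E
```

```text
[ 0.49944509 -0.10624652  0.22846546] [ 3.14118635 -0.26732257  1.5622093 ] [0.43394692 0.33813384 0.00394985]
face z 0.0392 4510
slope deg [ 0.02 -0.07] z 0.0452
x -0.06 Y [-0.0755  0.0737]
x -0.03 Y [-0.0754  0.074 ]
x 0.03 Y [-0.0752  0.0743]
x 0.06 Y [-0.0751  0.0744]
y -0.06 Xmax 0.0843
y -0.03 Xmax 0.0842
y 0.03 Xmax 0.0851
y 0.06 Xmax 0.0848
keeper X [-0.0915 -0.0727] Y [-0.0736  0.0747]
```

View pics/19.png

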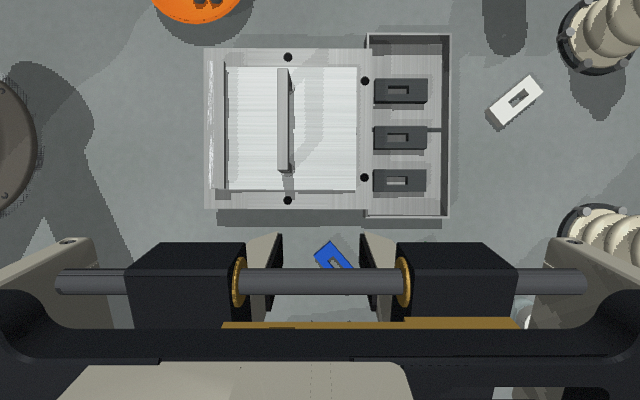

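View pics/19b.png

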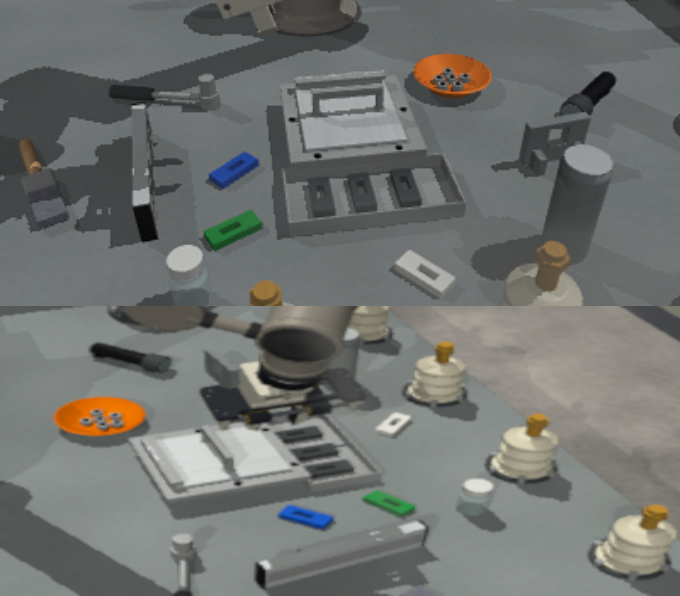

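All checks pass. The cover is flat, within 1 mm in y, yawed 0.4° or less, with its far edge at +84.6 mm against 85 mm at home. The clamps are in the tray and the arm is clear, so I'm handing in.

```bash
python3 - <<'E'
from cell import workorder, observe
print(workorder.hand_in(), observe()["time"])
E
```

```text
the job is handed in; nothing more can be done
the job is handed in; nothing more can be done
```

The job is done and was handed in shortly after 30 s on the robot's clock.

**What I did**
- **Clamps:** I swept all three into the tray with the straightedge. They lie flat there, and none fell into the opening.
- **Straightedge:** it is back standing on the deck where it started.
- **Cover:** I took it by the handle with the hand leaned 30° sideways. Two other leans would have pushed wrist joints to their limits. I hooked its edge under the keeper, laid it flat, pulled it up to 15.5–15.8 N, then unloaded and released it.

**Last checks (wrist camera)**
- **Flatness:** the slope is 0.1° or less, and the cover's top is 6.0 mm above the joint face.
- **Position:** it is about 0.6 mm off centre in y and turned about 0.3°. Its far edge is at +84.6 mm from the hatch centre, against 85 mm when home.
- **Surroundings:** the other things looked unmoved in the pictures; I did not measure them again. The robot was touching nothing at hand-in.

**Disagreements**
- The side camera read about 4 mm off the wrist camera, so I worked from the wrist camera.
- During the pull the arm's compliance let the cover pitch up to about 0.5° by the tool reading. I corrected this while pulling; the camera then read it flat at 15.5 N.

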